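# Free the knife sharpener's insert with the forked key

### The arm

A 7-joint arm with a two-finger parallel gripper is mounted at the origin on a cart in front of the work surface, level with it; the furniture and walls round the work are solid. World frame = base frame: x ahead of the robot, y to its left, z up, the work surface at z = 0. Lengths are in m, angles in rad, forces in N, time in s.
With the tool pointing down it reaches from about 0.4 to 0.875 m from the base axis. Payload 4.4 kg.
Tool frame: the origin (TCP) lies at the very end of the fingers, on their centre line; the grasp point (between the pads) lies r.hold_point_z behind it (r.hold_point_z is the distance from the TCP to the grasp point, in m); z points along the fingers, y is the line along which they close (so a half turn about z gives the same grasp; the last joint's range is limited). The gripper opens to 85 mm and grips with 20 to 120 N. Pads are 22 mm wide; open, the fingers measure 114 mm over their backs; the gripper's body (76 mm by 85 mm) begins 54 mm behind the grasp point. The pads swing forward as they close: fully open they stand 13 mm farther back than shut.
Start: joints at [-1.198, 0.628, 0.038, 1.517, -0.027, 0.996, -0.02], TCP at [0.276, 0.588, 0.204] pointing down, gripper open.
Joint ranges: [-3.06, 3.06], [-0.37, 2.12], [-1.25, 1.32], [0.18, 2.47], [-1.1, 4.24], [0.23, 1.98], [-2.94, 2.94]. Speed limits (rad/s): [2.57, 2.57, 3.14, 3.14, 3.14, 3.14, 3.14].

### API

Orientations are given as a rotation vector (axis times angle).
In Python, from plant import state, optics, r gives the robot as it stands. The module is installed in compiled form; this text tells all that it offers.
- The arm moves only by the tool apply_moves, never from a script. Its argument "motion" is a list of rows, each a list of 3 entries, a list of its own where there are three numbers: the closure, from 0 (fully open) to 1 (shut), then the shift along the world's x, y, z as a fraction of full scale, then the turn, a rotation vector about the world's x, y, z as a fraction of full scale. In form: [[hand, [tx, ty, tz], [ax, ay, az]], ...]. A call has 1 to 10 rows; each row is the pose to reach, as a shift and turn from the pose commanded when the call began; what a row does not reach only later rows make up. Full scale, the value 1, is 100 mm for a shift and pi/2 rad for a turn. A row lasts 1/10 s, in which the tool goes at most 50 mm and 8.59 degrees, less where a joint would pass 70% of its speed; a pose out of reach is approached as far as the arm can. A call with a number of a shift or a turn outside -1 to 1 is refused whole. A call with a gripper value outside its range is refused whole. The fingers move at their own pace and stop on an object; "squeeze" is the grip in N (left out, the last holds). Time passes only in rows, so rows that repeat a pose let the fingers close. It gives the time, the measured TCP pose, the force, the opening and the grip force at its end, in the units of the state.
- state(): the state, without advancing time (a new reading comes with each control period).
- optics.capture(name): name is "side" or "top" or "wrist"; returns a dict with "image" (420x560x3 uint8, red, green, blue), "depth" (420x560 float32, m along the optical axis (not along the pixel's ray), 0 where there is no reading), "K" (3x3 intrinsics, pixels), "R" (3x3) and "t" (3): a world point X has camera coordinates R X + t. Camera axes: x right, y down, z forward; pixel columns grow to the right and rows downward; lengths in m; the calibration is good to about 2 mm. A picture is of the moment at which its call begins.
- r.close_job(): hands the job in; it is judged then, once.
Trained networks look in a picture, given as the dict that the camera call returned (one of the last four; its "shot" number tells which), for a name from the list of things; names that differ only in an ending like _2 or _b are one class to them, and where a whole thing is asked for, a point or a joint stands for the part that bears it (a point fixed in the world has none). Each returns a list of dicts, best first, with "score" (0 to 1); they miss things now and then, are a little off and sometimes report something else, mostly with a low value. They report only what shows in the picture. A call takes as long as a camera call. They do not tell look-alikes from the thing itself.
- optics.boxes_of(picture, thing): "xyz" ([x, y, z] in m, in world coordinates, good to about 4 mm: the middle of the surface that is visible of it).
The state is a dict: "time": time; "joint_positions": joint angles; "qd": joint speeds; "tau": joint torques, N m; "tool_pos": TCP position; "eef_rot": TCP orientation; "force": force on the tool from outside, world axes, zero at the start; "moment": the same for the moment, N m; "width": finger opening in m; "grasp_force": force on a finger pad.
Only numpy, scipy, OpenCV 4.12 (cv2) and the standard library are available. Lean on these libraries where they do the work, as an engineer would, in place of code of your own. Each camera call takes 0.05 s, during which the arm holds its last target. There are 200 camera calls.

### The job

Use the forked key to push the collar of the knife sharpener's spring bar aside (with the key, not with the fingers) until the sharpening insert is freed and pops up, then lay the key back down on the worktop the same way up as it lay. Lift the insert out and stand it upright on the open worktop, let go of it, then take it again the other way and stand it in the wooden storage rack, fully down between the two walls with its lug pointing at either wall. Do not drop the insert or disturb the two cups and the fish tin.

Things in the scene. Friction and masses are not known exactly. Their poses are not given: they have to be found in the camera images.
- sharpener: Black countertop knife sharpener, fixed; foot plate 100 (x) x 190 (y) x 6 mm. Origin on the worktop under it; -x is its front (about toward the robot), z up. The insert's well is at y = +45 mm. The spring bar, a 6 mm rod along y, runs before it at x = -26, z = 26 mm; at y = -55 to -90 mm it enters the fixed spring barrel (radius 13 mm). Behind collar and spring stands a 45 mm high block.
- collar_face (a point): Centre of the collar's +y face, on the bar's axis (10 mm to -y of the sharpener's origin at rest; axes as the sharpener's). Steel disc, 24 mm across, 6 mm thick, moving with the bar. For 21 mm to +y of it the rod is bare, open to the front and above, up to a fixed ear (front face x = -38 mm, 39 mm high). Free space 26 mm behind the rod's axis; the foot plate is 20 mm below it.
- bar (a joint): Slide of the spring bar, m: 0 at rest, grows as the collar is pushed to the sharpener's -y, stop at 0.020. Spring 3 N at 0, 8.6 N at 0.020, plus up to 3 N of friction. At 0.012 its +y end leaves the hole in the insert's lug; held at 0.014 to 0.018, a spring plate lifts the insert by 22 mm within half a second. Let go, the bar springs back to 0 under the risen lug.
- well (a point): Middle of the well's floor with the insert down, 10.5 mm above the worktop; axes as the sharpener's. Cheeks 87 mm high, 52 mm long in x, 11 mm thick, stand on both y sides (inner faces 23 mm to either side) and bar the fingers there; front and back walls are 57 mm high (outer faces at x = -26 and +26 mm). Freed, the insert stands with its underside 22 mm above this point.
- insert_mid (a point): Centre of the sharpening insert, 35 mm over its underside: upright grey block 34 (x) x 44 (y) x 70 mm, 0.1 kg, two knife slots along x in its top. It starts locked down in the well, axes as the sharpener's. Freed, it is 67 mm high at this point, still standing in the well: grip it from above on its x faces (front and back), above its lug, and lift it 60 mm clear.
- insert: The same insert; origin at the centre of its underside. At its front a steel lug with a 9 mm hole along y stands out: x = -17 to -35 mm, y = -22 to -14 mm, 7 to 27 mm above the underside. It is 52 mm long in x with the lug.
- key_mid (a point): Centre of the forked key's handle, half-way up: a wooden bar 20 mm wide (y), 26 mm high (z), lying on the worktop along its own x, from x = -55 to +40 mm of this point; 0.09 kg. The fork is at its +x end.
- key_fork (a point): Middle of the key's fork, 68 mm to +x of the handle's centre, same height: two round steel prongs 5 mm thick, one above the other, axes 8.5 mm above and below (clear gap 12 mm), from 22 mm behind this point (root of the gap) to 16 mm ahead (tips, slightly flared). Slide it level over the bare rod from the front until the rod is at this point, then push sideways against the collar.
- key: The same key; origin at the centre of the handle's underside.
- rack_floor (a point): Fixed wooden storage rack: centre of its floor's top, 6 mm over the worktop. Two walls 85 mm high with inner faces at x = -31 and +31 mm (outer 41), open above and at both y ends, 62 mm long in y. The insert goes in with its y along the rack's y, lug to either wall, block centre 9 mm off the middle away from the lug; there is finger room only at its y faces (44 mm).
- mate_cup: Wooden cup with a metal rim, 69 mm across, 89 mm high, bystander; origin at the centre of its underside.
- espresso_cup: Small striped cup with a handle, 60 x 83 x 49 mm, bystander; origin at the centre of its underside.
- sardine_tin: Flat fish tin, 63 x 105 x 25 mm, bystander; origin at the centre of its underside.
Things that resemble listed ones, but are neither listed nor needed, are in the scene too. Leave any yellow look-alike of the insert alone.

How it is judged:
By the outcome, as a careful person would: the job done as asked, in the order asked, and still so for the second after the job is handed in, with the robot touching nothing.
It also fails if it takes over 70 s, if anything falls off the work surface, if the arm or the gripper's body presses on something with over 40 N, if the wrist force passes 120 N, or if a joint passes its speed limit or range.

## Working session

There is one attempt and no reset: what is moved stays moved. The work goes in short steps, Python scripts to look and compute and a tool call to move; the robot and the scene stay as the last step left them, time stands still between calls to the robot, and variables do not carry over. Pictures are saved under pics/ and viewed, at most 13 in all, crops included, and the job is handed in when it is done.

Besides the shell and the picture viewer there is one more tool, called after "Emit:" as name(argument=value, ...) on one line, values as JSON. apply_moves: Moves the arm, as the interface text tells. Shift numbers are shares of 100 mm and turn numbers shares of pi/2 rad, none past 1 either way. Its arguments: {"type":"object","properties":{"motion":{"type":"array"},"squeeze":{"type":"number"}},"required":["motion"]}

```bash
mkdir -p pics && cat > h.py <<'E'
import numpy as np,cv2
from plant import state,optics,r
def save(p,n,crop=None,s=1):
    im=p["image"][:,:,::-1]
    if crop: im=im[crop[1]:crop[3],crop[0]:crop[2]]
    cv2.imwrite("pics/"+n,cv2.resize(im,None,fx=s,fy=s,interpolation=cv2.INTER_CUBIC))
def px(p,X):
    c=p["K"]@(p["R"]@np.array(X)+p["t"]); return (c[:2]/c[2]).round().astype(int)
def cloud(p):
    h,w=p["depth"].shape;v,u=np.mgrid[:h,:w];d=p["depth"];K=p["K"]
    c=np.stack([(u-K[0,2])/K[0,0]*d,(v-K[1,2])/K[1,1]*d,d],-1)
    X=(c-p["t"])@p["R"]; X[d==0]=np.nan; return X
E
python3 - <<'E'
from h import *
s=state();print({k:np.round(v,3) for k,v in s.items()},r.hold_point_z)
A=optics.capture("top");B=optics.capture("side")
im=np.hstack([A["image"],B["image"]])
save(A,"top.png",None,1.42);save(B,"side.png",None,1.42)
for n,p in(("top",A),("side",B)):
  print(n,p["t"],(-p["R"].T@p["t"]).round(3),p["R"].round(2).tolist(),p["K"][0,0])
  for t in["sharpener","collar_face","insert","key","key_fork","rack_floor","mate_cup","espresso_cup","sardine_tin"]:
    try:
      for d in optics.boxes_of(p,t)[:3]: print(t,np.round(d["xyz"],3),round(d["score"],2),px(p,d["xyz"]))
    except Exception as e: print(t,e)
np.savez("a.npz",top=cloud(A),side=cloud(B))
E
```

```text
{'time': np.float64(0.0), 'joint_positions': array([-1.198,  0.629,  0.038,  1.518, -0.027,  0.996, -0.02 ]), 'qd': array([ 0.001,  0.001,  0.001,  0.   , -0.   ,  0.001,  0.   ]), 'tau': array([ 2.0000e-03, -5.6341e+01,  1.2270e+00, -1.9345e+01,  1.1000e-02,
        1.1000e-02, -0.0000e+00]), 'tool_pos': array([0.276, 0.588, 0.203]), 'eef_rot': array([-6.840e-01, -3.066e+00,  3.000e-03]), 'force': array([-0.474, -0.185,  0.205]), 'moment': array([ 0.015, -0.068, -0.016]), 'grasp_force': np.float64(0.0), 'width': np.float64(0.085)} 0.0187
top [-0.01236184  0.55584491  1.23087627] [ 0.312 -0.022  1.314] [[-0.02, -1.0, -0.0], [-0.98, 0.02, -0.19], [0.19, -0.0, -0.98]] 426.5996229486745
sharpener [ 0.566 -0.002  0.007] 0.86 [272 210]
insert [0.411 0.085 0.069] 0.78 [243 258]
insert [0.552 0.052 0.078] 0.53 [254 210]
key [ 0.436 -0.242  0.028] 0.79 [353 249]
key_fork [ 0.44  -0.242  0.028] 0.66 [352 247]
key_fork [0.556 0.057 0.077] 0.43 [252 209]
rack_floor [ 0.48  -0.421  0.004] 0.83 [408 234]
mate_cup [ 0.686 -0.328  0.066] 0.63 [378 164]
espresso_cup [ 0.71  -0.263  0.029] 0.54 [354 161]
sardine_tin [0.414 0.24  0.023] 0.57 [193 260]
sardine_tin [ 0.479 -0.422  0.004] 0.56 [408 234]
side [0.56840523 0.08624741 1.56769917] [0.343 1.459 0.736] [[-0.99, -0.15, -0.02], [-0.04, 0.41, -0.91], [0.14, -0.9, -0.41]] 497.00999552710806
sharpener [0.562 0.086 0.027] 0.59 [281 233]
insert [0.389 0.44  0.041] 0.62 [329 298]
insert [ 0.438 -0.232  0.017] 0.62 [327 199]
key [ 0.44  -0.231  0.017] 0.54 [326 199]
key_fork [ 0.441 -0.236  0.016] 0.74 [326 198]
rack_floor [ 0.476 -0.41   0.032] 0.93 [320 177]
mate_cup [ 0.678 -0.31   0.062] 0.6 [266 177]
espresso_cup [ 0.703 -0.24   0.037] 0.64 [256 190]
sardine_tin [0.408 0.257 0.02 ] 0.81 [326 266]
```

View pics/top.png

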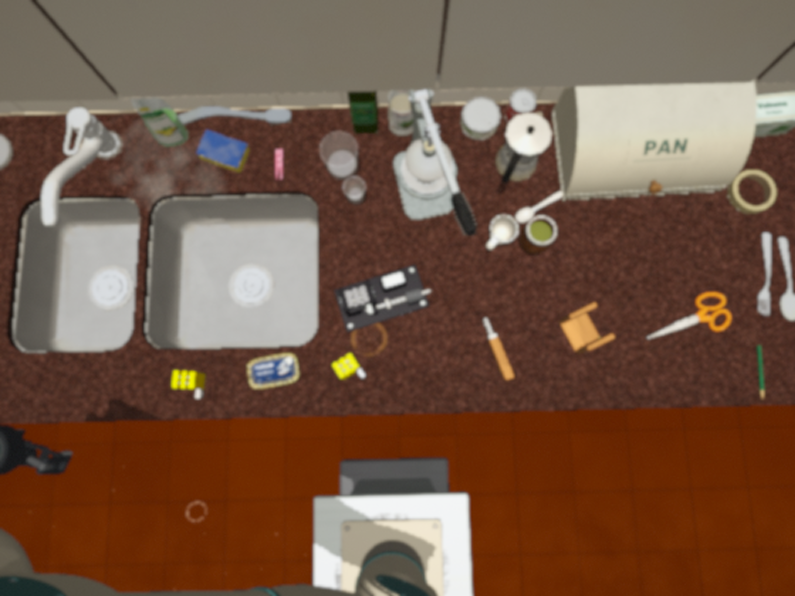

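View pics/side.png

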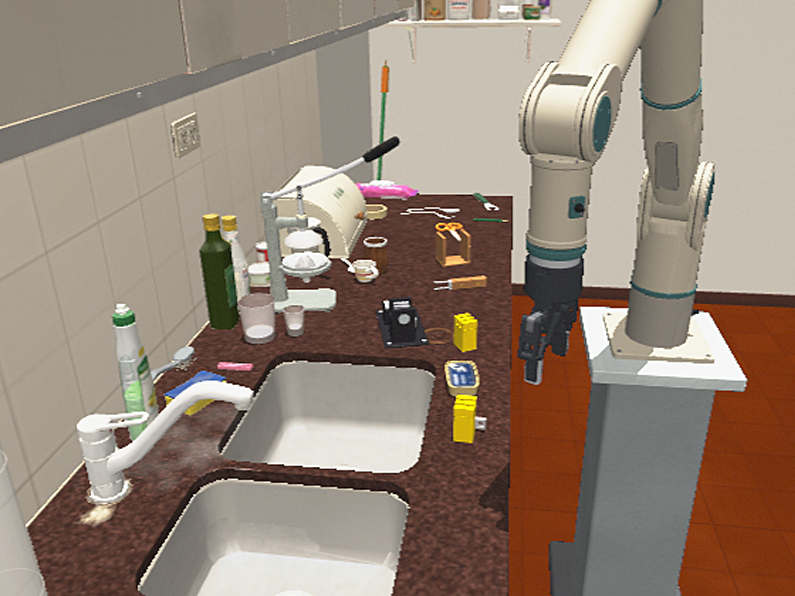

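The top view shows:
- The sharpener is at about (382,297), with the grey insert at (357,297) in its well.
- The key is at (498,350), fork pointing away from the robot.
- The rack is at (587,328).
- Candidates for the insert are yellow (186,380), yellow (347,366) and grey (357,297). Only the grey one sits in the sharpener's well, so that is the one meant.

Next I move in for a close wrist view.

Emit:
apply_moves(motion=[[0,[0.1,-0.45,0.5],[0,0,0.09]],[0,[0.1,-0.9,0.9],[0,0,0.18]],[0,[0.1,-1,0.9],[0,0,0.18]]])

```text
time: 1.3
tool_pos: [0.2872, 0.4877, 0.2967]
eef_rot: [0.241, 3.131, 0.004]
force: [0.7, 0.1, -0.7]
width: 0.0855
grasp_force: 0.0
```

Emit:
apply_moves(motion=[[0,[0.1,-0.45,0.3],[0,0,0.09]],[0,[0.2,-0.9,0.6],[0,0,0.18]],[0,[0.2,-1,0.6],[0,0,0.18]]])

```text
time: 1.6
tool_pos: [0.3087, 0.3859, 0.3577]
eef_rot: [-0.195, 3.131, 0.005]
force: [0.5, 0.0, -0.2]
width: 0.0856
grasp_force: 0.0
```

Emit:
apply_moves(motion=[[0,[0.1,-0.45,0],[0,0,0.09]],[0,[0.2,-0.9,0],[0,0,0.18]],[0,[0.2,-1,0],[0,0,0.18]]])

```text
time: 1.9
tool_pos: [0.3273, 0.2839, 0.3542]
eef_rot: [0.631, -3.077, 0.004]
force: [0.6, 0.8, 0.1]
width: 0.0858
grasp_force: 0.0
```

Emit:
apply_moves(motion=[[0,[0.2,-0.45,0],[0,0,0]],[0,[0.4,-0.9,0],[0,0,0]],[0,[0.4,-1,0],[0,0,0]]])

```text
time: 2.2
tool_pos: [0.3681, 0.184, 0.3542]
eef_rot: [-0.623, 3.079, -0.003]
force: [-0.3, 0.3, -0.3]
width: 0.0859
grasp_force: 0.0
```

Emit:
apply_moves(motion=[[0,[0.2,-0.45,0],[0,0,0]],[0,[0.4,-0.9,0],[0,0,0]],[0,[0.4,-1,0],[0,0,0]],[0,[0.4,-1,0],[0,0,0]]])

```text
time: 2.6
tool_pos: [0.4062, 0.0878, 0.3541]
eef_rot: [0.631, -3.077, -0.0]
force: [0.0, 0.4, 0.5]
width: 0.0854
grasp_force: 0.0
```

```bash
python3 - <<'E'
from h import *
from scipy.spatial.transform import Rotation as Ro
s=state();print(s["time"],s["tool_pos"].round(3),Ro.from_rotvec(s["eef_rot"]).as_matrix().round(3).tolist(),s["joint_positions"].round(2))
W=optics.capture("wrist");save(W,"w1.png",None,1.42);np.savez("w1.npz",X=cloud(W),im=W["image"],K=W["K"],R=W["R"],t=W["t"])
print((-W["R"].T@W["t"]).round(3),W["K"][0,0])
for t in["sharpener","collar_face","bar","insert","key","key_fork"]:
  try:
   for d in optics.boxes_of(W,t)[:3]: print(t,np.round(d["xyz"],3),round(d["score"],2),px(W,d["xyz"]))
  except Exception as e: print(t,e)
a=np.load("a.npz")["side"];a=a[::2,::2].reshape(-1,3);m=(a[:,0]<.72)&(a[:,0]>.3)&(abs(a[:,1])<.5)&(a[:,2]>.12);print("tall",a[m][::40].round(2).tolist())
E
```

```text
2.6 [0.406 0.088 0.354] [[-0.919, -0.394, -0.001], [-0.394, 0.919, 0.0], [0.001, 0.0, -1.0]] [-0.38  0.12  0.11  1.88 -0.02  1.14  1.71]
[0.334 0.058 0.523] 365.1985653422266
sharpener [0.549 0.002 0.009] 0.89 [199 215]
collar_face [ 0.552 -0.016  0.027] 0.68 [184 217]
bar [ 0.553 -0.018  0.028] 0.96 [182 217]
insert [0.408 0.086 0.065] 0.94 [288 157]
insert [0.548 0.051 0.076] 0.9 [223 245]
insert [0.388 0.391 0.06 ] 0.75 [500 231]
key [ 0.432 -0.233  0.027] 0.58 [50 71]
tall [[0.7, 0.49, 0.71], [0.7, -0.27, 0.69], [0.7, -0.06, 0.69], [0.7, 0.1, 0.69], [0.69, 0.2, 0.69], [0.7, 0.32, 0.69], [0.7, 0.41, 0.69], [0.69, 0.5, 0.69], [0.7, -0.26, 0.66], [0.7, -0.08, 0.66], [0.7, 0.02, 0.66], [0.7, 0.04, 0.66], [0.7, -0.0, 0.65], [0.69, 0.4, 0.67], [0.69, 0.48, 0.66], [0.69, 0.43, 0.65], [0.62, -0.13, 0.39], [0.69, -0.11, 0.36]]
```

View pics/w1.png

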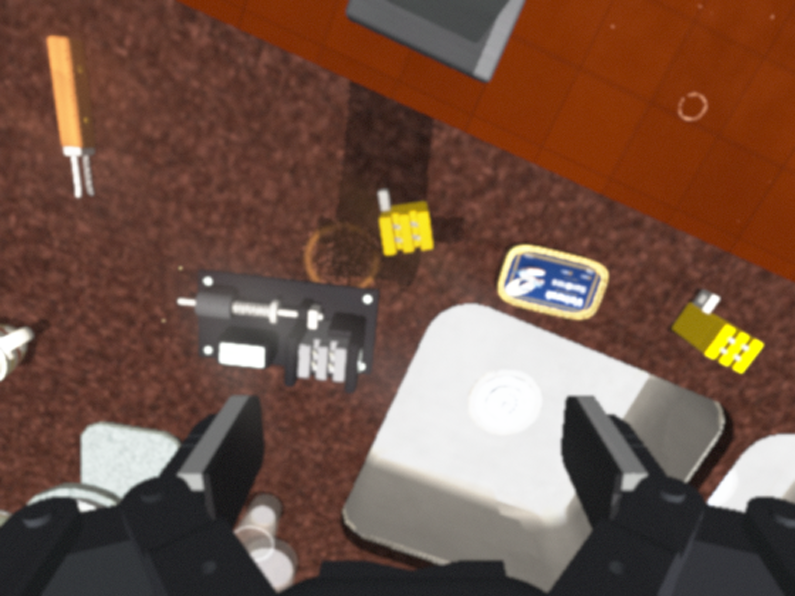

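The wrist view shows the sharpener plate spanning (195,272) to (378,390), the grey insert in the well at (322,360), and the key at (68,115). A yellow look-alike sits beside the sharpener at (405,228). Next I fit the poses and move over the key.

```bash
cat >> h.py <<'E'
def rect(P):
    P=P[~np.isnan(P).any(1)]
    (c,wh,a)=cv2.minAreaRect((P[:,:2]*1000).astype(np.float32)); return np.round(c,1),np.round(wh,1),round(a,1)
E
python3 - <<'E'
from h import *
d=np.load("w1.npz");X=d["X"];im=d["im"].astype(int)
fl=(abs(X[...,2])<.003)&(im.max(2)>30);print("table z",np.nanmedian(X[...,2][fl]))
for n,lo,hi in(("plate",.003,.011),("all",.003,.12),("cheeks",.082,.092)):
    m=(X[...,2]>lo)&(X[...,2]<hi)&(X[...,0]>.46)&(X[...,0]<.68)&(abs(X[...,1])<.14)
    if n!="all" and n!="cheeks": m&=im.max(2)<60
    m=cv2.morphologyEx(m.astype(np.uint8),cv2.MORPH_OPEN,np.ones((3,3)))>0
    k,l,st,_=cv2.connectedComponentsWithStats(m.astype(np.uint8))
    i=1+st[1:,4].argmax(); print(n,st[1:,4],rect(X[l==i]),rect(X[m]))
b=(im.sum(2)>330)&(X[...,2]>.015)&(X[...,2]<.035)&(X[...,0]>.46)&(X[...,0]<.64)&(abs(X[...,1])<.14)
P=X[b];print("bar px",len(P),P[::8].round(3).tolist())
E
```

```text
table z -0.0005755489976694315Traceback (most recent call last):
  File "<stdin>", line 9, in <module>
ValueError: attempt to get argmax of an empty sequence
```

Emit:
apply_moves(motion=[[0,[0,-0.45,0],[0,0,0]],[0,[0,-0.9,0],[0,0,0]],[0,[0,-1,0],[0,0,0]]])

```text
time: 3.25
tool_pos: [0.4057, -0.0158, 0.3546]
eef_rot: [0.629, -3.078, 0.003]
force: [-0.1, 0.1, 0.3]
width: 0.0854
grasp_force: 0.0
```

Emit:
apply_moves(motion=[[0,[0,-0.45,-0.3],[0,0,0]],[0,[0,-0.9,-0.6],[0,0,0]],[0,[0,-1,-1],[0,0,0]],[0,[0,-1,-1],[0,0,0]]])

```text
time: 3.65
tool_pos: [0.4025, -0.1123, 0.2506]
eef_rot: [0.63, -3.068, -0.004]
force: [-0.2, 1.3, -0.1]
width: 0.0856
grasp_force: 0.0
```

```bash
python3 - <<'E'
from h import *
s=state();print(s["time"],s["tool_pos"].round(3))
W=optics.capture("wrist");save(W,"w2.png",None,1.42);X=cloud(W);np.savez("w2.npz",X=X,im=W["image"],K=W["K"],R=W["R"],t=W["t"])
for t in["sharpener","collar_face","insert","key","key_fork","rack_floor"]:
   for d in optics.boxes_of(W,t)[:2]: print(t,np.round(d["xyz"],3),round(d["score"],2),px(W,d["xyz"]))
m=(X[...,2]>.02)&(X[...,2]<.034)&(abs(X[...,0]-.44)<.1)&(abs(X[...,1]+.24)<.09)
print("key handle",rect(X[m]),np.nanmedian(X[m][:,2]))
m=(X[...,2]>.008)&(X[...,2]<.034)&(abs(X[...,0]-.44)<.12)&(abs(X[...,1]+.24)<.09)
print("key all",rect(X[m]))
m=(X[...,2]>.07)&(X[...,2]<.095)&(abs(X[...,0]-.48)<.1)&(abs(X[...,1]+.42)<.1)
print("rack walls",m.sum(),rect(X[m]) if m.sum() else 0)
E
```

```text
3.65 [ 0.402 -0.112  0.251]
sharpener [ 0.553 -0.001  0.017] 0.8 [323 308]
collar_face [ 0.554 -0.016  0.028] 0.58 [313 310]
collar_face [ 0.43  -0.237  0.029] 0.56 [171 147]
insert [ 0.67  -0.322  0.054] 0.71 [ 30 313]
insert [0.408 0.08  0.057] 0.67 [451 248]
key [ 0.43  -0.238  0.025] 0.93 [171 146]
key [0.419 0.222 0.026] 0.29 [536 287]
key_fork [ 0.431 -0.236  0.026] 0.81 [172 148]
rack_floor [ 0.482 -0.409  0.008] 0.83 [ 13 126]
key handle (array([ 449.2, -233.7]), array([139.2,  20.6]), 19.3) 0.025056849560808222
key all (array([ 449.1, -233.6]), array([139.3,  20.9]), 19.3)
rack walls 0 0
```

View pics/w2.png

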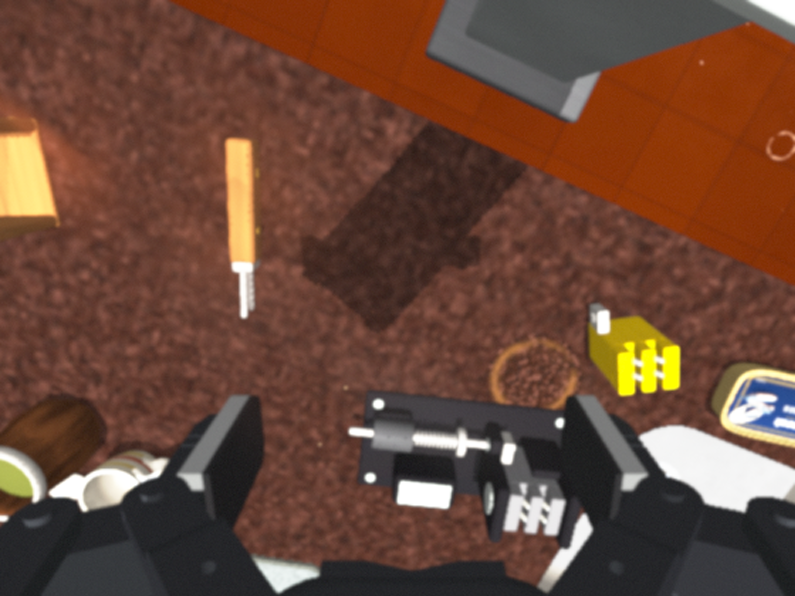

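The key lies at (240,225) in this picture with its fork pointing away from the robot. The sharpener collar shows at (462,442) and the bare rod at about (478,443).

Emit:
apply_moves(motion=[[0,[0.2,-0.45,-0.3],[0,0,-0.043]],[0,[0.44,-0.9,-0.6],[0,0,-0.043]],[0,[0.44,-1,-1],[0,0,-0.043]],[0,[0.44,-1,-1],[0,0,-0.043]]])

```text
time: 4.4
tool_pos: [0.4485, -0.213, 0.1507]
eef_rot: [0.529, -3.091, -0.003]
force: [-0.8, 1.1, -0.5]
width: 0.0854
grasp_force: 0.0
```

Emit:
apply_moves(motion=[[0,[0,-0.2,-0.4],[0,0,0]],[0,[0,-0.2,-0.4],[0,0,0]],[0,[0,-0.2,-0.4],[0,0,0]],[0,[0,-0.2,-0.4],[0,0,0]]])

```text
time: 4.8
tool_pos: [0.4516, -0.2305, 0.1166]
eef_rot: [-0.536, 3.092, -0.001]
force: [0.3, -0.0, 0.1]
width: 0.0855
grasp_force: 0.0
```

```bash
python3 - <<'E'
from h import *
from scipy.spatial.transform import Rotation as Ro
s=state();print(s["time"],s["tool_pos"].round(4),Ro.from_rotvec(s["eef_rot"]).as_matrix().round(3).tolist())
d=np.load("w1.npz");X=d["X"];im=d["im"].astype(int)
roi=(X[...,0]>.46)&(X[...,0]<.68)&(abs(X[...,1])<.14)
print("dark", (roi&(im.max(2)<60)).sum(), im[192:200,150].tolist()[:2])
m=roi&(X[...,2]>.003)&(X[...,2]<.012)
m=cv2.morphologyEx(m.astype(np.uint8),cv2.MORPH_OPEN,np.ones((3,3)))
k,l,st,_=cv2.connectedComponentsWithStats(m);i=1+st[1:,4].argmax();print("plate",st[i],rect(X[l==i]))
m=roi&(X[...,2]>.003)&(X[...,2]<.14)
m=cv2.morphologyEx(m.astype(np.uint8),cv2.MORPH_OPEN,np.ones((3,3)))
k,l,st,_=cv2.connectedComponentsWithStats(m);i=1+st[1:,4].argmax();print("all",st[i],rect(X[l==i]))
m=roi&(X[...,2]>.078)&(X[...,2]<.1);print("top",m.sum(),rect(X[m]))
for n in("w1","w2"):
  d=np.load(n+".npz");X=d["X"];im=d["im"].astype(int)
  b=(im.min(2)>110)&(X[...,2]>.015)&(X[...,2]<.045)&(X[...,0]>.46)&(X[...,0]<.6)&(X[...,1]>-.14)&(X[...,1]<.07)
  P=X[b];print(n,len(P),P[np.argsort(P[:,1])][::10].round(3).tolist())
E
```

```text
4.8 [ 0.4516 -0.2305  0.1166] [[-0.942, -0.337, 0.003], [-0.337, 0.942, -0.0], [-0.003, -0.001, -1.0]]
dark 381 [[78, 67, 68], [80, 71, 72]]
plate [ 140  190  128   73 2532] (array([566.3,  12.3]), array([ 98. , 188.4]), 16.4)
all [ 126  190  142   87 8235] (array([568.6,   7.3]), array([ 99.4, 199.4]), 16.7)
top 1189 (array([557.8,  61.2]), array([52. , 68.3]), 16.4)
w1 946 [[0.575, -0.095, 0.027], [0.574, -0.091, 0.026], [0.576, -0.088, 0.029], [0.572, -0.085, 0.025], [0.573, -0.081, 0.029], [0.563, -0.076, 0.035], [0.556, -0.074, 0.015], [0.563, -0.073, 0.036], [0.565, -0.071, 0.037], [0.568, -0.071, 0.037], [0.56, -0.07, 0.035], [0.57, -0.068, 0.038], [0.574, -0.067, 0.038], [0.567, -0.066, 0.037], [0.565, -0.065, 0.039], [0.565, -0.064, 0.037], [0.568, -0.064, 0.037], [0.56, -0.062, 0.035], [0.563, -0.061, 0.039], [0.557, -0.06, 0.035], [0.577, -0.059, 0.034], [0.563, -0.058, 0.04], [0.56, -0.057, 0.037], [0.555, -0.056, 0.035], [0.561, -0.055, 0.038], [0.566, -0.054, 0.036], [0.556, -0.053, 0.035], [0.556, -0.052, 0.034], [0.57, -0.051, 0.037], [0.57, -0.05, 0.036], [0.561, -0.
[... 3700 characters left out ...]
.55, -0.0, 0.037], [0.549, 0.0, 0.039], [0.588, 0.002, 0.045], [0.583, 0.004, 0.044], [0.548, 0.005, 0.028], [0.592, 0.006, 0.044], [0.547, 0.008, 0.027], [0.546, 0.01, 0.027], [0.545, 0.012, 0.027], [0.545, 0.014, 0.029], [0.544, 0.017, 0.027], [0.543, 0.019, 0.029], [0.541, 0.021, 0.029], [0.549, 0.023, 0.023], [0.535, 0.03, 0.038], [0.534, 0.031, 0.035], [0.531, 0.032, 0.038], [0.531, 0.033, 0.034], [0.53, 0.033, 0.021], [0.53, 0.034, 0.037], [0.531, 0.035, 0.03], [0.535, 0.035, 0.037], [0.531, 0.036, 0.038], [0.543, 0.037, 0.037], [0.544, 0.037, 0.037], [0.537, 0.038, 0.036], [0.548, 0.039, 0.036], [0.548, 0.04, 0.038], [0.542, 0.042, 0.037], [0.546, 0.043, 0.038], [0.544, 0.048, 0.027]]
```

Sharpener frame: origin ≈ (0.5705, 0.018), yaw 16.4°, from the cheeks, with rod and collar agreeing. Next I grasp the key.

Emit:
apply_moves(motion=[[0,[-0.02,-0.03,-0.4],[0,0,0]],[0,[-0.02,-0.03,-0.8],[0,0,0]],[0,[-0.02,-0.03,-1],[0,0,0]],[0,[-0.02,-0.03,-1],[0,0,0]]])

```text
time: 5.2
tool_pos: [0.448, -0.2329, 0.0141]
eef_rot: [0.537, -3.094, -0.003]
force: [0.1, -0.0, -0.0]
width: 0.0856
grasp_force: 0.0
```

Emit:
apply_moves(motion=[[0,[0,0,-0.12],[0,0,0]],[0,[0,0,-0.12],[0,0,0]],[1,[0,0,-0.12],[0,0,0]],[1,[0,0,-0.12],[0,0,0]],[1,[0,0,-0.12],[0,0,0]],[1,[0,0,-0.12],[0,0,0]],[1,[0,0,-0.12],[0,0,0]],[1,[0,0,-0.12],[0,0,0]]], squeeze=100)

```text
time: 6.0
tool_pos: [0.4482, -0.2346, 0.0025]
eef_rot: [-0.534, 3.096, -0.0]
force: [-1.1, -0.4, 0.3]
width: -0.0
grasp_force: 0.0
```

```bash
python3 - <<'E'
from h import *
from scipy.spatial.transform import Rotation as Ro
s=state();print(s["time"],s["tool_pos"].round(4),Ro.from_rotvec(s["eef_rot"]).as_matrix().round(3).tolist(),s["width"],s["grasp_force"],s["force"])
E
```

```text
6.0 [ 0.4482 -0.2346  0.0025] [[-0.942, -0.335, 0.0], [-0.335, 0.942, -0.0], [-0.0, -0.0, -1.0]] -1.7191360799775966e-06 0.0 [-1.05408258 -0.36033737  0.28985003]
```

The fingers shut on nothing, so I look.

```bash
python3 - <<'E'
from h import *
W=optics.capture("wrist");T=optics.capture("top");S=optics.capture("side")
im=np.hstack([W["image"],cv2.resize(T["image"][190:290,300:433],(560,420)),])
im=np.vstack([im,np.hstack([cv2.resize(S["image"][160:230,290:383],(560,420)),np.zeros_like(W["image"])])])
cv2.imwrite("pics/miss.png",cv2.resize(im[:,:,::-1],(800,600)))
for p in(W,T,S):
  print([(np.round(d["xyz"],3),round(d["score"],2)) for d in optics.boxes_of(p,"key")[:2]])
E
```

```text
[(array([ 0.41 , -0.248,  0.029]), 0.91)]
[]
[(array([ 0.44 , -0.232,  0.017]), 0.73)]
```

View pics/miss.png

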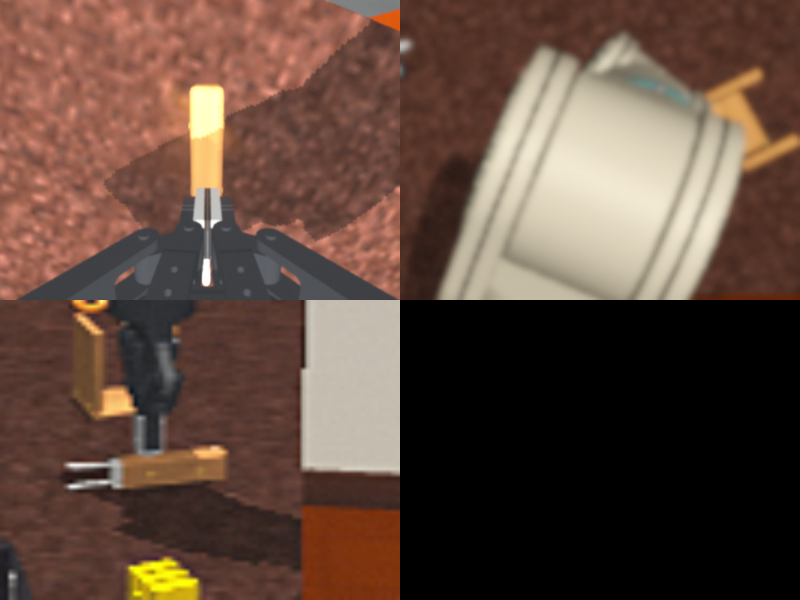

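```bash
python3 - <<'E'
from h import *
W=optics.capture("wrist");X=cloud(W);im=W["image"]
print("tcp px",px(W,state()["tool_pos"]))
for v in range(120,420,12):
  print(v,[(X[v,u].round(3).tolist(),im[v,u].tolist()) for u in(276,290,304)])
E
```

```text
tcp px [289 254]
120 [([0.386, -0.262, 0.022], [253, 205, 121]), ([0.384, -0.257, 0.023], [250, 191, 114]), ([0.382, -0.251, 0.022], [246, 184, 110])]
132 [([0.39, -0.26, 0.025], [255, 255, 212]), ([0.389, -0.255, 0.024], [255, 255, 201]), ([0.387, -0.25, 0.026], [255, 255, 209])]
144 [([0.395, -0.259, 0.025], [255, 255, 209]), ([0.393, -0.254, 0.025], [255, 255, 198]), ([0.391, -0.248, 0.027], [255, 255, 210])]
156 [([0.399, -0.257, 0.026], [255, 255, 203]), ([0.397, -0.252, 0.024], [255, 255, 197]), ([0.395, -0.247, 0.026], [255, 255, 206])]
168 [([0.404, -0.256, 0.025], [255, 255, 204]), ([0.402, -0.25, 0.026], [255, 255, 194]), ([0.4, -0.245, 0.026], [255, 255, 197])]
180 [([0.409, -0.254, 0.025], [255, 255, 205]), ([0.407, -0.249, 0.025], [255, 255, 193]), ([0.405, -0.243, 0.025], [255, 254, 182])]
192 [([0.413, -0.252, 0.026], [255, 252, 170]), ([0.411, -0.247, 0.026], [253, 207, 121]), ([0.409, -0.242, 0.026], [254, 221, 127])]
204 [([0.419, -0.251, 0.025], [253, 209, 123]), ([0.416, -0.245, 0.026], [252, 198, 116]), ([0.414, -0.24, 0.025], [254, 208, 123])]
216 [([0.423, -0.2
[... 1475 characters left out ...]
32, 0.066], [101, 99, 102]), ([0.436, -0.234, 0.087], [62, 64, 69])]
360 [([0.438, -0.241, 0.093], [56, 60, 61]), ([0.459, -0.23, 0.066], [104, 103, 103]), ([0.437, -0.234, 0.092], [62, 63, 67])]
372 [([0.441, -0.24, 0.094], [60, 64, 68]), ([0.499, -0.216, 0.024], [255, 254, 254]), ([0.44, -0.233, 0.092], [65, 65, 70])]
384 [([0.445, -0.239, 0.094], [59, 61, 65]), ([0.505, -0.214, 0.025], [255, 255, 255]), ([0.443, -0.232, 0.092], [64, 66, 69])]
396 [([0.447, -0.238, 0.095], [57, 60, 62]), ([0.512, -0.211, 0.025], [255, 255, 255]), ([0.447, -0.23, 0.093], [60, 61, 66])]
408 [([0.439, -0.24, 0.107], [57, 59, 63]), ([0.438, -0.237, 0.107], [56, 57, 60]), ([0.438, -0.234, 0.106], [59, 61, 64])]
```

Emit:
apply_moves(motion=[[1,[0,0,0.05],[0,0,0]],[1,[0,0,0.1],[0,0,0]],[1,[0,0,0.15],[0,0,0]],[1,[0,0,0.2],[0,0,0]]])

```text
time: 6.75
tool_pos: [0.4483, -0.2346, 0.023]
eef_rot: [-0.534, 3.095, -0.0]
force: [0.3, -0.8, 0.6]
width: -0.0001
grasp_force: 0.0
```

```bash
python3 - <<'E'
from h import *
s=state();print(s["tool_pos"].round(4),s["width"],s["grasp_force"],s["force"].round(2))
W=optics.capture("wrist");X=cloud(W);im=W["image"]
for v in range(120,420,36):
  print(v,[(X[v,u].round(3).tolist()) for u in(276,290,304)])
S=optics.capture("side");save(S,"lift.png",(280,150,400,240),6)
E
```

```text
[ 0.4483 -0.2346  0.023 ] -5.699531980955593e-05 0.0 [ 0.34 -0.8   0.6 ]
120 [[0.388, -0.262, 0.024], [0.386, -0.256, 0.025], [0.384, -0.25, 0.023]]
156 [[0.403, -0.257, 0.026], [0.401, -0.251, 0.025], [0.399, -0.245, 0.026]]
192 [[0.419, -0.251, 0.026], [0.417, -0.245, 0.026], [0.415, -0.239, 0.025]]
228 [[0.437, -0.245, 0.025], [0.434, -0.239, 0.025], [0.432, -0.232, 0.024]]
264 [[0.441, -0.243, 0.055], [0.439, -0.237, 0.055], [0.437, -0.232, 0.055]]
300 [[0.439, -0.242, 0.084], [0.439, -0.237, 0.082], [0.437, -0.233, 0.082]]
336 [[0.439, -0.241, 0.103], [0.449, -0.234, 0.087], [0.436, -0.234, 0.103]]
372 [[0.441, -0.24, 0.114], [0.538, -0.202, -0.001], [0.44, -0.233, 0.113]]
408 [[0.44, -0.24, 0.127], [0.439, -0.237, 0.127], [0.438, -0.234, 0.127]]
```

View pics/lift.png

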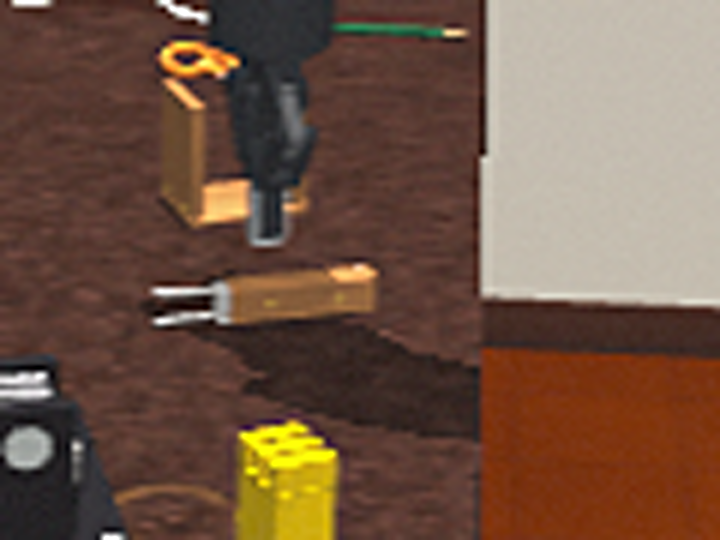

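```bash
python3 - <<'E'
from h import *
W=optics.capture("wrist");X=cloud(W);im=W["image"].astype(int)
print(px(W,state()["tool_pos"]))
for v in range(226,270,4): print(v,X[v,278].round(3).tolist(),im[v,278].tolist(),X[v,302].round(3).tolist())
S=optics.capture("side");Y=cloud(S);
m=(Y[...,2]>.03)&(Y[...,2]<.2)&(abs(Y[...,0]-.45)<.06)&(abs(Y[...,1]+.23)<.05)
P=Y[m];print(len(P),P[np.argsort(P[:,2])][:12].round(3).tolist())
E
```

```text
[289 253]
226 [0.435, -0.245, 0.026] [253, 205, 121] [0.432, -0.234, 0.026]
230 [0.437, -0.244, 0.026] [253, 204, 120] [0.434, -0.233, 0.025]
234 [0.44, -0.244, 0.025] [253, 205, 122] [0.436, -0.233, 0.025]
238 [0.441, -0.243, 0.027] [253, 204, 119] [0.438, -0.232, 0.025]
242 [0.443, -0.242, 0.026] [253, 204, 120] [0.439, -0.231, 0.026]
246 [0.446, -0.242, 0.024] [253, 204, 121] [0.442, -0.23, 0.026]
250 [0.448, -0.241, 0.026] [253, 203, 121] [0.444, -0.23, 0.026]
254 [0.449, -0.24, 0.026] [252, 201, 121] [0.445, -0.229, 0.026]
258 [0.452, -0.24, 0.026] [252, 200, 120] [0.448, -0.228, 0.024]
262 [0.454, -0.239, 0.026] [246, 193, 137] [0.45, -0.228, 0.026]
266 [0.441, -0.242, 0.056] [197, 192, 189] [0.438, -0.233, 0.056]
424 [[0.447, -0.214, 0.03], [0.449, -0.233, 0.05], [0.456, -0.229, 0.051], [0.441, -0.228, 0.052], [0.445, -0.227, 0.053], [0.452, -0.225, 0.053], [0.438, -0.234, 0.054], [0.46, -0.233, 0.057], [0.445, -0.225, 0.058], [0.456, -0.223, 0.058], [0.438, -0.234, 0.058], [0.459, -0.221, 0.058]]
```

The fingertips are really at z ≈ 0.052 when the reading is 0.023. The tool z is off by about 29 mm, so the grip closed above the untouched key. I apply that offset from here on.

Emit:
apply_moves(motion=[[0,[0,0,0],[0,0,0]],[0,[0,0,0],[0,0,0]],[0,[0,0,0],[0,0,0]],[0,[0,0,0],[0,0,0]],[0,[0,0,0],[0,0,0]],[0,[0,0,-0.2],[0,0,0]],[0,[0,0,-0.4],[0,0,0]],[0,[0,0,-0.47],[0,0,0]],[0,[0,0,-0.47],[0,0,0]]])

```text
time: 7.85
tool_pos: [0.4474, -0.2342, -0.0254]
eef_rot: [0.534, -3.094, -0.002]
force: [0.4, 0.2, -0.2]
width: 0.0855
grasp_force: 0.0
```

Emit:
apply_moves(motion=[[1,[0,0,0],[0,0,0]],[1,[0,0,0],[0,0,0]],[1,[0,0,0],[0,0,0]],[1,[0,0,0],[0,0,0]],[1,[0,0,0],[0,0,0]],[1,[0,0,0],[0,0,0]]])

```text
time: 8.45
tool_pos: [0.4485, -0.2347, -0.0238]
eef_rot: [-0.534, 3.095, -0.001]
force: [-0.7, -0.1, 6.7]
width: 0.0182
grasp_force: 98.2
```

Key is held at 98 N. I lift it and carry it to the front of the bare rod.

Emit:
apply_moves(motion=[[1,[0,0,0.15],[0,0,0]],[1,[0,0,0.4],[0,0,0]],[1,[0,0.2,0.8],[0,0,0]],[1,[0,0.55,0.9],[0,0,-0.033]],[1,[0,1,0.9],[0,0,-0.033]]])

```text
time: 8.95
tool_pos: [0.4499, -0.1359, 0.0675]
eef_rot: [-0.445, 3.105, -0.005]
force: [0.4, 0.9, -0.8]
width: 0.0179
grasp_force: 97.9
```

Emit:
apply_moves(motion=[[1,[0,0.45,0],[0,0,0]],[1,[-0.02,0.9,0],[0,0,0]],[1,[-0.04,1,0],[0,0,0]],[1,[-0.04,1,0],[0,0,0]]])

```text
time: 9.35
tool_pos: [0.4437, -0.0322, 0.0654]
eef_rot: [0.461, -3.107, -0.002]
force: [-0.9, -0.2, -1.6]
width: 0.0181
grasp_force: 98.0
```

Emit:
apply_moves(motion=[[1,[0,0.16,0],[0,0,0]],[1,[0,0.16,-0.3],[0,0,0]],[1,[0,0.16,-0.6],[0,0,0]],[1,[0,0.16,-0.77],[0,0,0]],[1,[0,0.16,-0.77],[0,0,0]],[1,[0,0.16,-0.77],[0,0,0]]])

```text
time: 9.95
tool_pos: [0.444, -0.0209, -0.0123]
eef_rot: [0.449, -3.108, 0.003]
force: [0.0, 0.6, -0.5]
width: 0.0181
grasp_force: 98.6
```

```bash
cat >> h.py <<'E'
from scipy.spatial.transform import Rotation as Ro
O=np.array([.5705,.018]);th=np.deg2rad(16.4);c_,s_=np.cos(th),np.sin(th);Q=np.array([[c_,-s_],[s_,c_]])
def loc(P): return (np.asarray(P)[...,:2]-O)@Q*1000
E
python3 - <<'E'
from h import *
s=state();M=Ro.from_rotvec(s["eef_rot"]).as_matrix();print(s["tool_pos"].round(4),M.round(3).tolist(),s["width"],"loc",loc(s["tool_pos"]).round(1))
W=optics.capture("wrist");X=cloud(W);save(W,"w3.png",None,1.42);np.savez("w3.npz",X=X,im=W["image"])
P=X.reshape(-1,3);P=P[~np.isnan(P).any(1)];L=loc(P);z=P[:,2]*1000
m=(z>80)&(z<95)&(abs(L[:,0])<60)&(abs(L[:,1]-45)<60);print("cheeks",m.sum(),L[m].min(0),L[m].max(0), rect(P[m]))
m=(z>19)&(z<48)&(L[:,0]<-40)&(L[:,0]>-160)&(abs(L[:,1])<30)
for a in range(-160,-40,8):
  q=m&(L[:,0]>=a)&(L[:,0]<a+8)
  if q.sum()>5: print(a,q.sum(),L[q][:,1].min().round(1),L[q][:,1].max().round(1),np.percentile(z[q],[50,95]).round(1))
for a in range(-30,16,2):
  q=(abs(L[:,1]-a)<1)&(z>18)&(z<46)&(L[:,0]>-50)&(L[:,0]<0)
  if q.sum()>3:print("rod",a,q.sum(),L[q][:,0].min().round(1),L[q][:,0].max().round(1),z[q].max().round(1))
E
```

```text
[ 0.444  -0.0209 -0.0123] [[-0.959, -0.283, -0.001], [-0.283, 0.959, -0.002], [0.002, -0.002, -1.0]] 0.01805568313618722 loc [-132.3   -1.6]Traceback (most recent call last):
  File "<stdin>", line 5, in <module>
    return umr_minimum(a, axis, None, out, keepdims, initial, where)
ValueError: zero-size array to reduction operation minimum which has no identity
```

View pics/w3.png

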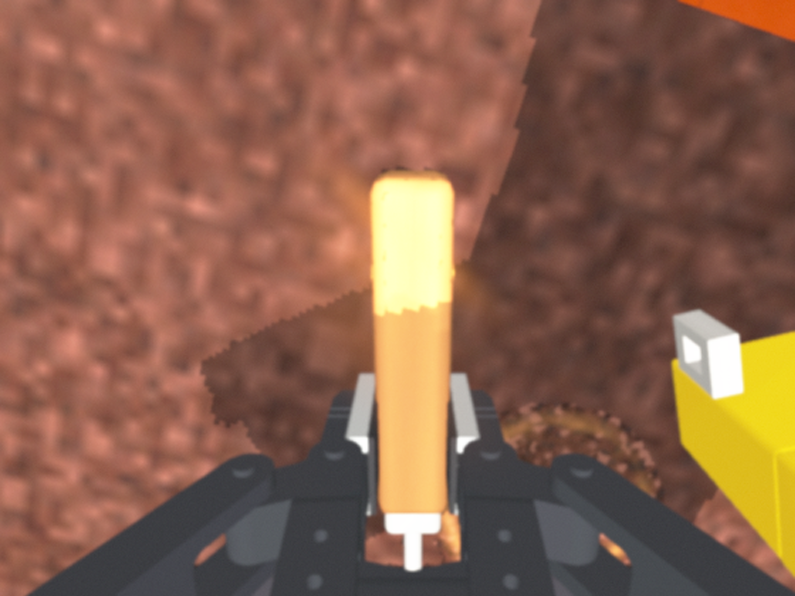

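The key sits straight and centred in the grip (column 412), and the fork is hidden under the hand.

```bash
python3 - <<'E'
from h import *
d=np.load("w3.npz");X=d["X"]
for v in range(135,355,24): print(v,[X[v,u].round(4).tolist() for u in(275,290,304)], loc(X[v,290]).round(1))
for n in("side","top"):
  S=optics.capture(n);Y=cloud(S);P=Y.reshape(-1,3);P=P[~np.isnan(P).any(1)];L=loc(P);z=P[:,2]*1000
  m=(z>12)&(z<60)&(L[:,0]>-100)&(L[:,0]<-52)&(abs(L[:,1])<25)
  print(n,np.c_[L,z][m].round(0)[:25].tolist())
  save(S,n+"4.png",(250,150,390,260),5)
E
```

```text
135 [[0.3827, -0.0432, 0.038], [0.3814, -0.0385, 0.0376], [0.3802, -0.0341, 0.0367]] [-197.3   -0.8]
159 [[0.3902, -0.0411, 0.038], [0.3889, -0.0363, 0.0378], [0.3876, -0.0319, 0.0375]] [-189.6   -0.8]
183 [[0.3983, -0.0388, 0.0366], [0.3968, -0.034, 0.0369], [0.3953, -0.0296, 0.0379]] [-181.3   -0.8]
207 [[0.4067, -0.0365, 0.0361], [0.4048, -0.0316, 0.0374], [0.4036, -0.027, 0.0371]] [-172.9   -0.8]
231 [[0.4148, -0.0342, 0.0375], [0.4135, -0.0291, 0.0369], [0.4115, -0.0246, 0.0386]] [-163.9   -0.8]
255 [[0.424, -0.0316, 0.0367], [0.4226, -0.0264, 0.0363], [0.4206, -0.0218, 0.0376]] [-154.4   -0.8]
279 [[0.4334, -0.029, 0.0365], [0.4323, -0.0235, 0.0356], [0.4301, -0.0188, 0.0371]] [-144.3   -0.8]
303 [[0.4429, -0.0263, 0.0371], [0.4415, -0.0209, 0.0367], [0.4402, -0.0157, 0.0363]] [-134.8   -0.8]
327 [[0.4534, -0.0234, 0.0366], [0.4508, -0.0181, 0.0379], [0.4495, -0.0129, 0.0376]] [-125.    -0.8]
351 [[0.4643, -0.0203, 0.0365], [0.4623, -0.0147, 0.0369], [0.4604, -0.0095, 0.0372]] [-113.1   -0.8]
side [[-98.0, 3.0, 38.0], [-62.0, -0.0, 36.0], [-65.0, 2.0, 37.0], [-69.0, 2.0, 36.0], [-72.0, 0.0, 35.0], [-75.0, 4.0, 37.0], [-79.0, 0.0, 34.0], [-82.0, 0.0, 34.0], [-85.0, 3.0, 35.0], [-89.0, -2.0, 33.0], [-91.0, 4.0, 35.0], [-95.0, 1.0, 34.0], [-99.0, -1.0, 32.0], [-64.0, 8.0, 36.0], [-69.0, 1.0, 32.0], [-72.0, 2.0, 32.0], [-75.0, 1.0, 31.0], [-97.0, 7.0, 33.0], [-98.0, 4.0, 28.0], [-98.0, 6.0, 25.0], [-100.0, 12.0, 27.0], [-86.0, -4.0, 17.0], [-89.0, 1.0, 19.0], [-93.0, -3.0, 17.0], [-96.0, -2.0, 17.0]]
top []
```

View pics/side4.png

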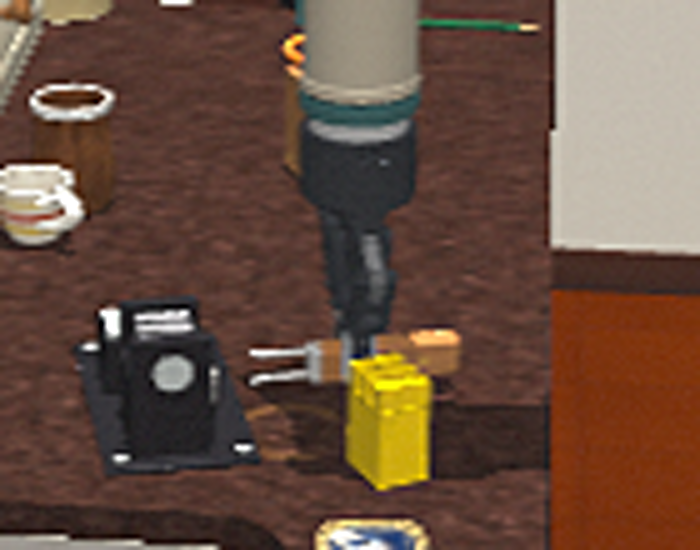

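Fork level and axis are right. I raise 1.5 mm and slide in over the rod.

Emit:
apply_moves(motion=[[1,[0,0.02,0.015],[0,0,0]],[1,[0.12,0.05,0.015],[0,0,0]],[1,[0.25,0.09,0.015],[0,0,0]],[1,[0.37,0.13,0.015],[0,0,0]],[1,[0.49,0.165,0.015],[0,0,0]],[1,[0.49,0.165,0.015],[0,0,0]],[1,[0.49,0.165,0.015],[0,0,0]]])

```text
time: 10.8
tool_pos: [0.4927, -0.002, -0.0098]
eef_rot: [0.454, -3.108, -0.0]
force: [-0.1, -0.8, -0.6]
width: 0.0182
grasp_force: 98.5
```

```bash
python3 - <<'E'
from h import *
s=state();print(s["tool_pos"].round(4),loc(s["tool_pos"]).round(1),s["force"].round(1),s["width"])
S=optics.capture("side");save(S,"s5.png",(250,170,350,250),7)
W=optics.capture("wrist");X=cloud(W)
for v in(159,231,303): print(X[v,290].round(4),loc(X[v,290]).round(1))
E
```

```text
[ 0.4927 -0.002  -0.0098] [-80.2   2.8] [-0.1 -0.8 -0.6] 0.018173491986259786
[ 0.4371 -0.0179  0.0403] [-138.1    3.2]
[ 0.4619 -0.0105  0.0389] [-112.2    3.3]
[ 0.4897 -0.0022  0.0392] [-83.2   3.4]
```

Emit:
apply_moves(motion=[[1,[0.012,-0.04,0],[0,0,0]],[1,[0.023,-0.075,0],[0,0,0]],[1,[0.023,-0.075,0],[0,0,0]]])

```text
time: 11.2
tool_pos: [0.4955, -0.0108, -0.01]
eef_rot: [-0.452, 3.109, -0.001]
force: [-0.4, 0.3, -0.8]
width: 0.018
grasp_force: 98.5
```

Emit:
apply_moves(motion=[[1,[0.008,-0.03,0],[0,0,0]],[1,[0.017,-0.058,0],[0,0,0]],[1,[0.017,-0.058,0],[0,0,0]]])

```text
time: 11.5
tool_pos: [0.4965, -0.0144, -0.0102]
eef_rot: [0.455, -3.107, -0.003]
force: [-1.1, 3.1, 0.3]
width: 0.018
grasp_force: 98.7
```

Emit:
apply_moves(motion=[[1,[0.008,-0.03,0],[0,0,0]],[1,[0.017,-0.058,0],[0,0,0]],[1,[0.017,-0.058,0],[0,0,0]]])

```text
time: 11.8
tool_pos: [0.4982, -0.0199, -0.0102]
eef_rot: [0.456, -3.107, -0.004]
force: [-2.1, 4.9, 0.5]
width: 0.0181
grasp_force: 98.8
```

```bash
python3 - <<'E'
from h import *
s=state();M=Ro.from_rotvec(s["eef_rot"]).as_matrix();print(s["tool_pos"].round(4),loc(s["tool_pos"]).round(1),"f loc",(s["force"][:2]@Q).round(1),s["moment"].round(2),s["width"],M[:,1])
W=optics.capture("wrist");X=cloud(W)
for v in(135,159,231,303,339): print(X[v,290].round(4),loc(X[v,290]).round(1))
S=optics.capture("side");save(S,"s6.png",(250,170,350,250),7)
P=cloud(S).reshape(-1,3);P=P[~np.isnan(P).any(1)];L=loc(P);q=(abs(L[:,0])<15)&(abs(L[:,1]-45)<20)&(P[:,2]>.06);print("insert top",np.percentile(P[q][:,2],[50,90]))
E
```

```text
[ 0.4982 -0.0199 -0.0102] [-80.1 -15.9] f loc [-0.7  5.3] [0.94 0.24 0.25] 0.018075231652425743 [-0.28741862  0.95780197  0.00243371]
[ 0.4358 -0.038   0.0388] [-145.   -15.7]
[ 0.4433 -0.0358  0.039 ] [-137.2  -15.7]
[ 0.4676 -0.0285  0.0395] [-111.9  -15.5]
[ 0.4953 -0.0202  0.0394] [-82.9 -15.4]
[ 0.5109 -0.0155  0.0392] [-66.7 -15.3]
insert top [0.0802705  0.08213879]
```

Emit:
apply_moves(motion=[[1,[0.008,-0.03,0],[0,0,0]],[1,[0.017,-0.058,0],[0,0,0]],[1,[0.017,-0.058,0],[0,0,0]]])

```text
time: 12.2
tool_pos: [0.4997, -0.0254, -0.0102]
eef_rot: [0.456, -3.107, -0.004]
force: [-2.1, 5.6, 2.2]
width: 0.0179
grasp_force: 98.8
```

Emit:
apply_moves(motion=[[1,[0.006,-0.021,0],[0,0,0]],[1,[0.006,-0.021,0],[0,0,0]],[1,[0.006,-0.021,0],[0,0,0]],[1,[0.006,-0.021,0],[0,0,0]],[1,[0.006,-0.021,0],[0,0,0]],[1,[0.006,-0.021,0],[0,0,0]]])

```text
time: 12.8
tool_pos: [0.5002, -0.0268, -0.0102]
eef_rot: [0.457, -3.106, -0.005]
force: [-3.0, 6.6, 0.7]
width: 0.0181
grasp_force: 98.9
```

```bash
cat > chk.py <<'E'
from h import *
s=state();print(s["time"],s["tool_pos"].round(4),loc(s["tool_pos"]).round(1),"f loc",(s["force"][:2]@Q).round(1),s["width"])
S=optics.capture("side")
P=cloud(S).reshape(-1,3);P=P[~np.isnan(P).any(1)];L=loc(P);q=(abs(L[:,0])<15)&(abs(L[:,1]-45)<20)&(P[:,2]>.06);print("insert top",np.percentile(P[q][:,2],[50,90]))
E
python3 chk.py
```

```text
12.8 [ 0.5002 -0.0268 -0.0102] [-80.1 -23.2] f loc [-1.   7.2] 0.018147028241639634
insert top [0.1015624  0.10328842]
```

The insert popped up: its top went from 0.080 to 0.102. I release the bar, retract, and take the key back to where it lay.

Emit:
apply_moves(motion=[[1,[-0.02,0.07,0],[0,0,0]],[1,[-0.04,0.14,0],[0,0,0]],[1,[-0.068,0.23,0],[0,0,0]],[1,[-0.068,0.23,0],[0,0,0]],[1,[-0.25,0.175,0],[0,0,0]],[1,[-0.45,0.115,0],[0,0,0]],[1,[-0.64,0.06,0],[0,0,0]],[1,[-0.64,0.06,0.4],[0,0,0]],[1,[-0.64,0.06,0.8],[0,0,0]]])

```text
time: 13.75
tool_pos: [0.4361, -0.0251, 0.0704]
eef_rot: [0.446, -3.107, 0.002]
force: [1.3, -0.7, -1.2]
width: 0.0181
grasp_force: 98.4
```

Emit:
apply_moves(motion=[[1,[0,-0.4,0],[0,0,0]],[1,[0.04,-0.8,0],[0,0,0.03]],[1,[0.07,-1,0],[0,0,0.03]],[1,[0.07,-1,0],[0,0,0.03]]])

```text
time: 14.15
tool_pos: [0.4455, -0.1285, 0.0708]
eef_rot: [-0.517, 3.096, -0.01]
force: [0.3, 0.5, -1.2]
width: 0.0179
grasp_force: 98.6
```

Emit:
apply_moves(motion=[[1,[0,-0.4,0],[0,0,0]],[1,[0.04,-0.8,0],[0,0,0]],[1,[0.07,-1,0],[0,0,0]],[1,[0.07,-1,-0.3],[0,0,0]],[1,[0.07,-1,-0.6],[0,0,0]],[1,[0.07,-1,-0.75],[0,0,0]],[1,[0.07,-1,-0.75],[0,0,0]]])

```text
time: 14.85
tool_pos: [0.4496, -0.2226, -0.0068]
eef_rot: [0.525, -3.094, -0.003]
force: [0.0, -0.6, -0.6]
width: 0.0183
grasp_force: 98.5
```

```bash
python3 chk.py; python3 - <<'E'
from h import *
S=optics.capture("side");save(S,"s7.png",(250,150,390,260),5)
W=optics.capture("wrist");X=cloud(W)
for v in(135,159,231,303,339): print(X[v,290].round(4))
E
```

```text
14.85 [ 0.4496 -0.2226 -0.0068] [-183.9 -196.7] f loc [-0.2 -0.6] 0.01832581302236286
insert top [0.10084996 0.10325123]
[ 0.3894 -0.2442  0.0452]
[ 0.397  -0.2416  0.0437]
[ 0.4208 -0.2333  0.0448]
[ 0.4485 -0.2236  0.0442]
[ 0.4639 -0.2182  0.044 ]
```

Emit:
apply_moves(motion=[[1,[0,0,-0.08],[0,0,0]],[1,[0,0,-0.15],[0,0,0]],[1,[0,0,-0.165],[0,0,0]],[1,[0,0,-0.165],[0,0,0]]])

```text
time: 15.4
tool_pos: [0.4509, -0.2229, -0.0219]
eef_rot: [0.527, -3.097, -0.001]
force: [-0.0, -0.8, -0.9]
width: 0.0182
grasp_force: 98.5
```

Emit:
apply_moves(motion=[[0,[0,0,0],[0,0,0]],[0,[0,0,0],[0,0,0]],[0,[0,0,0],[0,0,0]],[0,[0,0,0],[0,0,0]],[0,[0,0,0],[0,0,0]],[0,[0,0,0.3],[0,0,0]],[0,[0,0,0.7],[0,0,0]],[0,[0,0,1],[0,0,0]]])

```text
time: 16.2
tool_pos: [0.4511, -0.2233, 0.08]
eef_rot: [-0.526, 3.097, -0.001]
force: [1.7, -0.6, 1.2]
width: 0.0856
grasp_force: 0.0
```

Emit:
apply_moves(motion=[[0,[0,0,0.5],[0,0,0]],[0,[0,0,1],[0,0,0]],[0,[0,0,1],[0,0,0]]])

```text
time: 16.5
tool_pos: [0.4546, -0.2256, 0.1842]
eef_rot: [-0.525, 3.088, -0.01]
force: [0.2, -1.3, 0.6]
width: 0.0855
grasp_force: 0.0
```

Emit:
apply_moves(motion=[[0,[0,0.1,0.5],[0,0,0]],[0,[0,0.4,0.8],[0,0,0]],[0,[0,0.6,0.8],[0,0,0]],[0,[0,0.6,0.8],[0,0,0]],[0,[0,0.6,0.8],[0,0,0]]])

```text
time: 17.0
tool_pos: [0.4507, -0.1628, 0.258]
eef_rot: [0.529, -3.096, -0.0]
force: [0.4, 0.3, -0.1]
width: 0.0856
grasp_force: 0.0
```

```bash
python3 - <<'E'
from h import *
s=state();M=Ro.from_rotvec(s["eef_rot"]).as_matrix();print(s["time"],s["tool_pos"].round(4),M[:,1].round(3),s["joint_positions"].round(2))
W=optics.capture("wrist");X=cloud(W);save(W,"w8.png",None,1.42);np.savez("w8.npz",X=X,im=W["image"])
m=(X[...,2]>.02)&(X[...,2]<.034)&(abs(X[...,0]-.44)<.1)&(abs(X[...,1]+.24)<.09)
print("key",rect(X[m]),np.nanmedian(X[m][:,2]))
m=(X[...,2]>.078)&(X[...,2]<.095)&(abs(X[...,0]-.48)<.1)&(abs(X[...,1]+.42)<.1);print("rack",m.sum(), rect(X[m]) if m.sum() else "")
P=X.reshape(-1,3);P=P[~np.isnan(P).any(1)];L=loc(P);z=P[:,2]*1000;n=(abs(L[:,0])<40)&(abs(L[:,1]-45)<45)
for a,b in((82,92),(97,110)):
  q=n&(z>a)&(z<b);print(a,q.sum(),rect(P[q]),L[q].min(0),L[q].max(0),np.median(z[q]))
E
```

```text
17.0 [ 0.4507 -0.1628  0.258 ] [-0.332  0.943  0.   ] [-0.19  0.38  0.65  1.92 -0.28  0.94  2.51]
key (array([ 451.5, -222. ]), array([138.9,  20.4]), 19.7) 0.025002693727733942
rack 1163 (array([ 481.8, -416.5]), array([82.1, 57.9]), 24.3)
82 196 (array([536.5,  83.4]), array([29.7, 20.8]), 67.7) [-25.00984363  54.56115925] [ 2.97883656 78.69254284] 85.47222699041183
97 72 (array([540.2,  73.1]), array([ 6.4, 11. ]), 8.0) [-16.70770397  56.11691468] [-9.83291547 67.11305369] 101.31799973659912
```

View pics/w8.png

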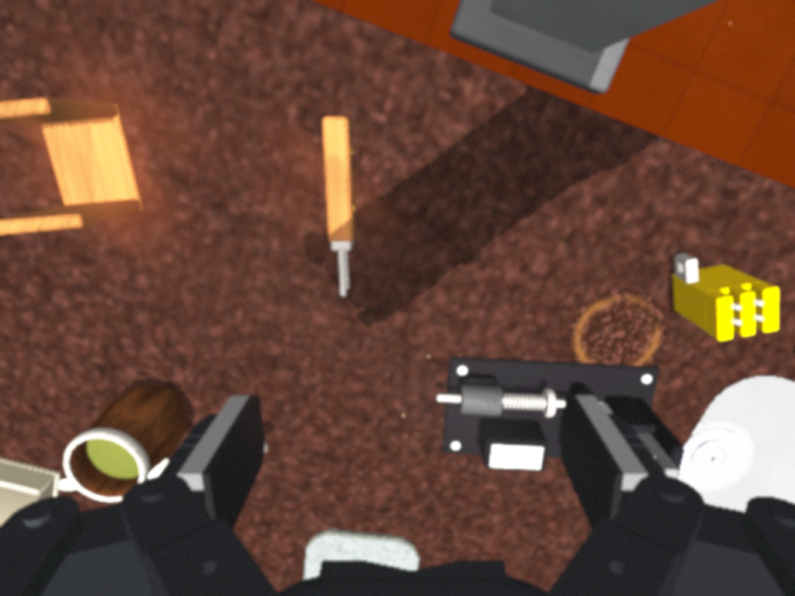

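The key is back flat at (338,200) in this picture, fork still pointing away and same way up. The rack is at left, partly cut by the frame. Next I go over the insert.

Emit:
apply_moves(motion=[[0,[0,0.1,0],[0,0,-0.09]],[0,[0,0.3,0],[0,0,-0.18]],[0,[0,0.5,0],[0,0,-0.27]],[0,[0,0.7,0],[0,0,-0.36]],[0,[0,0.9,0],[0,0,-0.45]],[0,[0,1,0],[0,0,-0.5]]])

```text
time: 17.65
tool_pos: [0.4508, -0.0626, 0.2576]
eef_rot: [-0.705, -3.06, 0.001]
force: [-0.3, 0.4, -0.7]
width: 0.0852
grasp_force: 0.0
```

Emit:
apply_moves(motion=[[0,[0,0.2,0],[0,0,-0.09]],[0,[0,0.4,0],[0,0,-0.18]],[0,[0,0.6,0],[0,0,-0.27]],[0,[0,0.8,0],[0,0,-0.36]],[0,[0,1,0],[0,0,-0.45]],[0,[0,1,0],[0,0,-0.533]],[0,[0,1,0],[0,0,-0.533]]])

```text
time: 18.35
tool_pos: [0.4511, 0.0361, 0.2577]
eef_rot: [1.884, 2.513, -0.005]
force: [-0.4, -0.9, 0.1]
width: 0.0854
grasp_force: 0.0
```

Emit:
apply_moves(motion=[[0,[0.4,0.2,0],[0,0,0]],[0,[0.4,0.24,-0.3],[0,0,0]],[0,[0.4,0.24,-0.3],[0,0,0]],[0,[0.4,0.24,-0.3],[0,0,0]]])

```text
time: 18.75
tool_pos: [0.4904, 0.0591, 0.2283]
eef_rot: [-1.884, -2.513, 0.003]
force: [0.3, -0.7, 0.9]
width: 0.0855
grasp_force: 0.0
```

```bash
python3 - <<'E'
from h import *
s=state();M=Ro.from_rotvec(s["eef_rot"]).as_matrix();print(s["time"],s["tool_pos"].round(4),M.round(3).tolist(),s["joint_positions"].round(2))
W=optics.capture("wrist");X=cloud(W);np.savez("w9.npz",X=X,im=W["image"])
P=X.reshape(-1,3);P=P[~np.isnan(P).any(1)];L=loc(P);z=P[:,2]*1000;n=(abs(L[:,0])<40)&(abs(L[:,1]-45)<45)
for a,b in((82,92),(97,110)):
  q=n&(z>a)&(z<b);print(a,q.sum(),rect(P[q]),L[q].min(0),L[q].max(0),np.median(z[q]))
E
```

```text
18.75 [0.4904 0.0591 0.2283] [[-0.28, 0.96, -0.002], [0.96, 0.28, -0.001], [-0.001, -0.002, -1.0]] [-0.86  0.58  1.07  1.93 -0.61  1.    0.78]
82 1456 (array([559. ,  62.4]), array([52., 67.]), 16.1) [-24.33428449  12.26433473] [27.66364609 79.36116129] 86.07212355795409
97 1585 (array([559. ,  62.3]), array([34. , 43.6]), 16.3) [-15.50805793  24.02039431] [18.55076418 67.58888691] 101.87427519057572
```

Emit:
apply_moves(motion=[[0,[0.35,0.03,-0.2],[0,0,0]],[0,[0.69,0.03,-0.4],[0,0,0]],[0,[0.69,0.03,-0.7],[0,0,0]],[0,[0.69,0.03,-0.9],[0,0,0]],[0,[0.69,0.03,-0.9],[0,0,0]],[0,[0.69,0.03,-0.9],[0,0,0]]])

```text
time: 19.4
tool_pos: [0.5606, 0.0631, 0.1399]
eef_rot: [1.883, 2.513, 0.001]
force: [0.1, -0.8, 0.7]
width: 0.0855
grasp_force: 0.0
```

```bash
python3 - <<'E'
from h import *
s=state();M=Ro.from_rotvec(s["eef_rot"]).as_matrix();print(s["time"],s["tool_pos"].round(4),M.round(3)[:,1],s["joint_positions"].round(2))
E
```

```text
19.4 [0.5606 0.0631 0.1399] [0.96  0.281 0.001] [-0.7   0.77  0.92  1.84 -0.77  0.93  0.86]
```

Emit:
apply_moves(motion=[[0,[-0.015,-0.01,-0.3],[0,0,0]],[0,[-0.015,-0.01,-0.55],[0,0,0]],[0,[-0.015,-0.01,-0.8],[0,0,0]],[0,[-0.015,-0.01,-1],[0,0,0]],[0,[-0.015,-0.01,-1],[0,0,0]]])

```text
time: 19.9
tool_pos: [0.5582, 0.0631, 0.0383]
eef_rot: [-1.882, -2.514, 0.001]
force: [-0.2, 0.2, -0.2]
width: 0.0853
grasp_force: 0.0
```

Emit:
apply_moves(motion=[[0,[0,0,-0.04],[0,0,0]],[0.3,[0,0,-0.04],[0,0,0]],[0.5,[0,0,-0.04],[0,0,0]],[1,[0,0,-0.04],[0,0,0]],[1,[0,0,-0.04],[0,0,0]],[1,[0,0,-0.04],[0,0,0]],[1,[0,0,-0.04],[0,0,0]],[1,[0,0,-0.04],[0,0,0]]], squeeze=50)

```text
time: 20.7
tool_pos: [0.5589, 0.063, 0.0345]
eef_rot: [1.883, 2.514, 0.001]
force: [0.3, 1.5, 1.3]
width: 0.0337
grasp_force: 53.7
```

Emit:
apply_moves(motion=[[1,[0,0,0.1],[0,0,0]],[1,[0,0,0.25],[0,0,0]],[1,[0,0,0.45],[0,0,0]],[1,[0,0,0.65],[0,0,0]],[1,[0,0,0.9],[0,0,0]],[1,[0,0,0.9],[0,0,0]]])

```text
time: 21.3
tool_pos: [0.5609, 0.0623, 0.1283]
eef_rot: [1.881, 2.51, 0.006]
force: [0.3, 0.4, -0.8]
width: 0.0333
grasp_force: 53.6
```

Emit:
apply_moves(motion=[[1,[-0.3,-0.2,0],[0,0,0]],[1,[-0.5,-0.5,0],[0,0,0]],[1,[-0.8,-0.75,0],[0,0,0]],[1,[-1,-1,0],[0,0,0]],[1,[-1,-1,0],[0,0,0]]])

```text
time: 21.8
tool_pos: [0.4552, -0.0404, 0.125]
eef_rot: [-1.891, -2.507, 0.002]
force: [0.2, 0.4, -0.6]
width: 0.033
grasp_force: 53.6
```

Emit:
apply_moves(motion=[[1,[-0.1,-0.3,0],[0,0,0]],[1,[-0.19,-0.63,-0.2],[0,0,0]],[1,[-0.19,-0.63,-0.5],[0,0,0]],[1,[-0.19,-0.63,-0.8],[0,0,0]],[1,[-0.19,-0.63,-1],[0,0,0]],[1,[-0.19,-0.63,-1],[0,0,0]],[1,[-0.19,-0.63,-1],[0,0,0]]])

```text
time: 22.5
tool_pos: [0.4399, -0.1001, 0.0247]
eef_rot: [-1.883, -2.514, -0.0]
force: [-0.6, 0.1, -0.7]
width: 0.0331
grasp_force: 53.5
```

```bash
python3 - <<'E'
from h import *
s=state();M=Ro.from_rotvec(s["eef_rot"]).as_matrix();print(s["time"],s["tool_pos"].round(4),M.round(3).tolist(),s["joint_positions"].round(2),s["width"],s["grasp_force"])
S=optics.capture("side");save(S,"s10.png",(270,150,390,250),6);Y=cloud(S)
m=(abs(Y[...,0]-s["tool_pos"][0])<.04)&(abs(Y[...,1]-s["tool_pos"][1]-.02)<.04)&(Y[...,2]>.006)
print(np.nanpercentile(Y[m][:,2],[0,2,5]))
E
```

```text
22.5 [ 0.4399 -0.1001  0.0247] [[-0.281, 0.96, 0.0], [0.96, 0.281, 0.0], [0.0, 0.0, -1.0]] [-0.23  0.77  0.59  2.21 -1.05  0.47  1.5 ] 0.03313115197968212 53.50730001926422
[0.02198482 0.03776837 0.06155451]
```

View pics/s10.png

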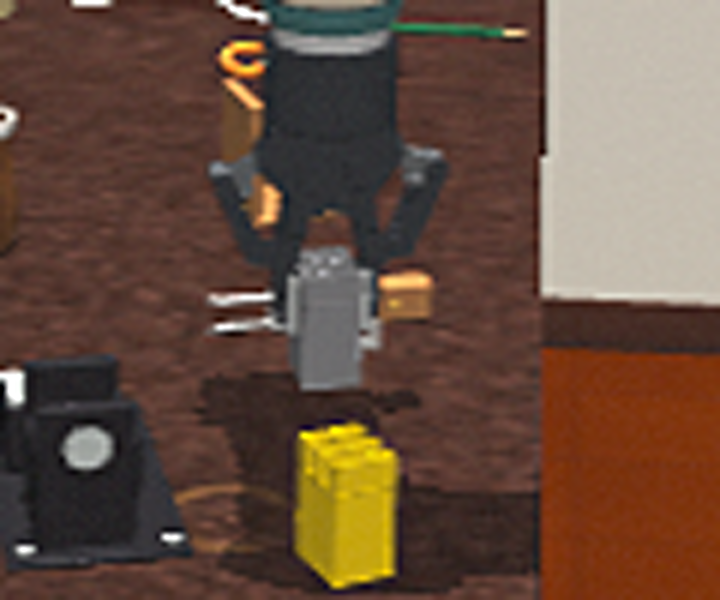

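The grey insert hangs upright at (330,325), about 22 mm above the open worktop. I lower it and release.

Emit:
apply_moves(motion=[[1,[0,0,-0.1],[0,0,0]],[1,[0,0,-0.18],[0,0,0]],[1,[0,0,-0.21],[0,0,0]],[1,[0,0,-0.22],[0,0,0]],[1,[0,0,-0.225],[0,0,0]],[1,[0,0,-0.225],[0,0,0]]])

```text
time: 23.15
tool_pos: [0.4402, -0.1001, 0.0027]
eef_rot: [1.882, 2.514, 0.001]
force: [-0.5, -0.1, 5.9]
width: 0.0333
grasp_force: 54.1
```

```bash
python3 - <<'E'
from h import *
s=state();print(s["time"],s["tool_pos"].round(4),s["joint_positions"].round(2),s["force"])
S=optics.capture("side");Y=cloud(S)
for t in (0.435,0.44):
  m=(abs(Y[...,0]-t)<.006)&(abs(Y[...,1]+.078)<.03)
  print(Y[m][:,2].round(3)[-14:],Y[m][:,1].round(3)[-14:])
E
```

```text
23.15 [ 0.4402 -0.1001  0.0027] [-0.15  0.79  0.47  2.22 -1.07  0.38  1.51] [-0.46417923 -0.06911777  5.91200705]
[ 0.01   0.012  0.007  0.007  0.008  0.005  0.006  0.003  0.005  0.003
 -0.002  0.001  0.002 -0.001] [-0.086 -0.074 -0.085 -0.084 -0.083 -0.081 -0.079 -0.084 -0.082 -0.077
 -0.087 -0.082 -0.08  -0.077]
[ 0.011  0.012  0.007  0.007  0.005  0.005  0.006  0.003  0.001  0.003
 -0.002  0.001  0.001 -0.001] [-0.075 -0.074 -0.085 -0.084 -0.081 -0.081 -0.079 -0.084 -0.08  -0.077
 -0.087 -0.082 -0.073 -0.077]
```

Emit:
apply_moves(motion=[[0,[0,0,0],[0,0,0]],[0,[0,0,0],[0,0,0]],[0,[0,0,0],[0,0,0]],[0,[0,0,0],[0,0,0]],[0,[0,0,0],[0,0,0]],[0,[0,0,0.1],[0,0,0]],[0,[0,0,0.4],[0,0,0]],[0,[0,0,0.8],[0,0,0]],[0,[0,0,1],[0,0,0]],[0,[0,0,1],[0,0,0]]])

```text
time: 24.2
tool_pos: [0.4413, -0.1005, 0.104]
eef_rot: [1.88, 2.512, 0.003]
force: [0.8, -0.4, -0.8]
width: 0.085
grasp_force: 0.0
```

Emit:
apply_moves(motion=[[0,[0,0,0.3],[0,0,-0.09]],[0,[0,0,0.5],[0,0,-0.18]],[0,[0,0,0.5],[0,0,-0.27]],[0,[0,0,0.5],[0,0,-0.36]],[0,[0,0,0.5],[0,0,-0.45]],[0,[0,0,0.5],[0,0,-0.54]],[0,[0,0,0.5],[0,0,-0.63]],[0,[0,0,0.5],[0,0,-0.72]],[0,[0,0,0.5],[0,0,-0.81]],[0,[0,0,0.5],[0,0,-0.9]]])

```text
time: 25.2
tool_pos: [0.4391, -0.0998, 0.1507]
eef_rot: [-3.067, -0.68, 0.003]
force: [-1.1, -0.9, 0.1]
width: 0.085
grasp_force: 0.0
```

Emit:
apply_moves(motion=[[0,[0,0,0],[0,0,-0.08]],[0,[0,0,0],[0,0,-0.1]],[0,[0,0,0],[0,0,-0.1]]])

```text
time: 25.5
tool_pos: [0.4392, -0.1, 0.1512]
eef_rot: [-3.109, -0.449, 0.002]
force: [0.2, 0.1, -0.5]
width: 0.0854
grasp_force: 0.0
```

```bash
python3 - <<'E'
from h import *
s=state();M=Ro.from_rotvec(s["eef_rot"]).as_matrix();p=s["tool_pos"];print(s["time"],p.round(4),M.round(3)[:,1],s["joint_positions"].round(2))
W=optics.capture("wrist");X=cloud(W)
m=(X[...,2]>.06)&(X[...,2]<.08)&(abs(X[...,0]-.44)<.06)&(abs(X[...,1]+.1)<.06);print("insert",m.sum(),rect(X[m]),np.nanmedian(X[m][:,2]))
m=(X[...,2]>.006)&(X[...,2]<.08)&(abs(X[...,0]-.44)<.06)&(abs(X[...,1]+.1)<.06);print("with lug",m.sum(),rect(X[m]))
m=(X[...,2]>.078)&(X[...,2]<.095)&(abs(X[...,0]-.48)<.1)&(abs(X[...,1]+.42)<.1);print("rack",m.sum(), rect(X[m]) if m.sum() else "")
print(W["R"].round(2).tolist())
E
```

```text
25.5 [ 0.4392 -0.1     0.1512] [ 0.283 -0.959 -0.   ] [-0.58  0.8   1.27  2.13 -0.95  0.99 -0.06]
insert 2270 (array([ 441.8, -101.7]), array([34.4, 44. ]), 16.0) 0.06927568494739483
with lug 3553 (array([ 433.4, -104.1]), array([52.5, 44. ]), 16.3)
rack 0 
[[0.28, -0.96, 0.0], [-0.91, -0.27, 0.31], [-0.3, -0.09, -0.95]]
```

Emit:
apply_moves(motion=[[0,[0.02,-0.012,-0.3],[0,0,0]],[0,[0.02,-0.012,-0.6],[0,0,0]],[0,[0.02,-0.012,-0.8],[0,0,0]],[0,[0.02,-0.012,-0.8],[0,0,0]]])

```text
time: 25.95
tool_pos: [0.4404, -0.0993, 0.0703]
eef_rot: [-3.104, -0.45, 0.004]
force: [-0.5, 0.0, -0.2]
width: 0.0849
grasp_force: 0.0
```

Emit:
apply_moves(motion=[[0,[0,0,-0.3],[0,0,0]],[0,[0,0,-0.6],[0,0,0]],[0,[0,0,-0.6],[0,0,0]],[0.3,[0,0,-0.6],[0,0,0]],[1,[0,0,-0.6],[0,0,0]],[1,[0,0,-0.6],[0,0,0]],[1,[0,0,-0.6],[0,0,0]],[1,[0,0,-0.6],[0,0,0]],[1,[0,0,-0.6],[0,0,0]]], squeeze=50)

```text
time: 26.85
tool_pos: [0.4423, -0.1028, 0.0133]
eef_rot: [3.106, 0.446, 0.002]
force: [-0.3, -1.8, 7.6]
width: 0.0434
grasp_force: 50.3
```

```bash
python3 - <<'E'
from h import *
s=state();M=Ro.from_rotvec(s["eef_rot"]).as_matrix();p=s["tool_pos"];print(s["time"],p.round(4),M.round(3).tolist(),s["joint_positions"].round(2),s["width"],s["grasp_force"],s["force"])
E
```

```text
26.85 [ 0.4423 -0.1028  0.0133] [[0.96, 0.281, 0.002], [0.281, -0.96, -0.003], [0.001, 0.004, -1.0]] [-0.21  0.8   0.58  2.21 -1.09  0.45 -0.03] 0.043377636198054376 50.30741684138775 [-0.34888669 -1.75800035  7.64027802]
```

Insert is held on its y faces. I lift, carry it toward the rack and re-measure the rack on the way.

Emit:
apply_moves(motion=[[1,[0,0,0.15],[0,0,0]],[1,[0,0,0.45],[0,0,0]],[1,[0,0,0.8],[0,0,0]],[1,[0,0,1],[0,0,0]],[1,[0,-0.3,1],[0,0,0]],[1,[0,-0.65,1],[0,0,0]],[1,[0,-1,1],[0,0,0]]])

```text
time: 27.55
tool_pos: [0.4419, -0.202, 0.113]
eef_rot: [3.108, 0.45, 0.001]
force: [0.1, -0.1, -0.5]
width: 0.0432
grasp_force: 51.5
```

Emit:
apply_moves(motion=[[1,[0,-0.35,0.2],[0,0,0]],[1,[0.1,-0.65,0.4],[0,0,0.05]],[1,[0.2,-0.9,0.4],[0,0,0.089]],[1,[0.2,-1,0.4],[0,0,0.089]],[1,[0.2,-1,0.4],[0,0,0.089]],[1,[0.2,-1,0.4],[0,0,0.089]]])

```text
time: 28.15
tool_pos: [0.4607, -0.2995, 0.1515]
eef_rot: [-3.069, -0.661, 0.002]
force: [-0.1, 0.4, -2.1]
width: 0.0432
grasp_force: 51.5
```

```bash
python3 - <<'E'
from h import *
s=state();M=Ro.from_rotvec(s["eef_rot"]).as_matrix();p=s["tool_pos"];print(s["time"],p.round(4),M.round(3).tolist(),s["joint_positions"].round(2),s["width"])
W=optics.capture("wrist");X=cloud(W);save(W,"w11.png",None,1.42)
m=(X[...,2]>.076)&(X[...,2]<.095)&(abs(X[...,0]-.48)<.1)&(abs(X[...,1]+.42)<.075);print("rack",m.sum(), rect(X[m]) if m.sum() else "")
T=optics.capture("top");Y=cloud(T)
m=(Y[...,2]>.076)&(Y[...,2]<.095)&(abs(Y[...,0]-.48)<.1)&(abs(Y[...,1]+.42)<.075);print("top",m.sum(), rect(Y[m]) if m.sum() else "")
a=np.load("a.npz")["top"]
m=(a[...,2]>.076)&(a[...,2]<.095)&(abs(a[...,0]-.48)<.1)&(abs(a[...,1]+.42)<.075);print("top0",m.sum(), rect(a[m]))
E
```

```text
28.15 [ 0.4607 -0.2995  0.1515] [[0.911, 0.412, -0.002], [0.412, -0.911, 0.002], [-0.001, -0.002, -1.0]] [ 0.02  0.69  0.82  1.87 -0.66  0.88  0.03] 0.04319878347421469
rack 2784 (array([ 484.2, -418.9]), array([81.6, 61.7]), 24.3)
top 78 (array([ 448.9, -435.9]), array([10. , 59.6]), 24.6)
top0 146 (array([ 481.8, -421.6]), array([81.9, 61.6]), 24.3)
```

View pics/w11.png

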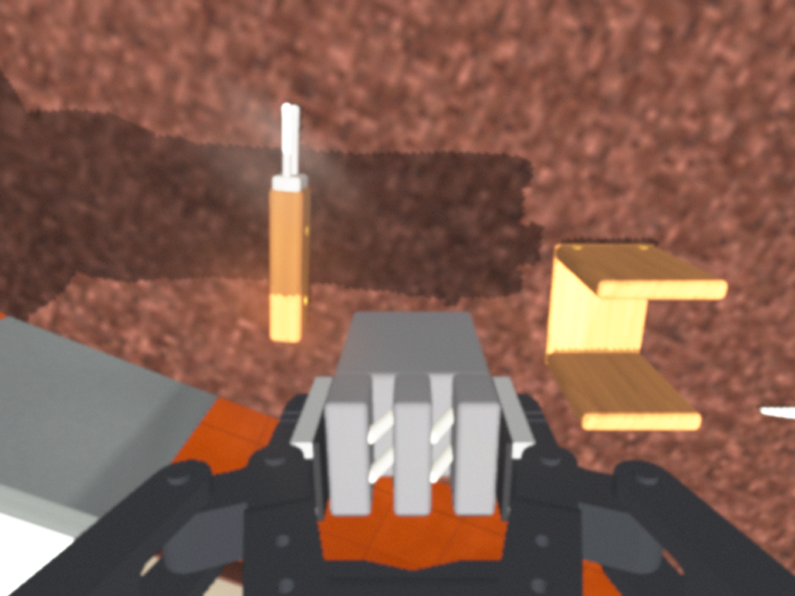

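The rack shows whole at (640,330), with the insert in hand at (412,440). I measure the held insert in the same frame so the offset is relative.

```bash
python3 - <<'E'
from h import *
p=state()["tool_pos"]
W=optics.capture("wrist");X=cloud(W);im=W["image"].astype(int)
g=(im.max(2)-im.min(2)<25)&(im.max(2)>100)
m=g&(abs(X[...,0]-p[0])<.05)&(abs(X[...,1]-p[1])<.05)&(X[...,2]>.14)
z=X[m][:,2];print(np.histogram(z,bins=np.arange(.14,.23,.005)))
zt=np.percentile(z,90);m2=g&(abs(X[...,0]-p[0])<.05)&(abs(X[...,1]-p[1])<.05)&(abs(X[...,2]-zt)<.004)
m2=cv2.morphologyEx(m2.astype(np.uint8),cv2.MORPH_OPEN,np.ones((5,5)))>0
c,wh,a=rect(X[m2]);print(zt,c,wh,a,"tcp",p.round(4))
E
```

```text
(array([ 221,  282,  307,  342,  356,  391,  441,  461,  556,  758, 1975,
       1114, 1339, 7435,  248,  384,   40]), array([0.14 , 0.145, 0.15 , 0.155, 0.16 , 0.165, 0.17 , 0.175, 0.18 ,
       0.185, 0.19 , 0.195, 0.2  , 0.205, 0.21 , 0.215, 0.22 , 0.225]))
0.2081423764717211 [ 461.  -298.8] [35.1 56.6] 24.2 tcp [ 0.4612 -0.2992  0.1514]
```

Emit:
apply_moves(motion=[[1,[0.1,-0.3,0],[0,0,0]],[1,[0.2,-0.6,0],[0,0,0]],[1,[0.3,-0.9,0],[0,0,0]],[1,[0.31,-1,0],[0,0,0]],[1,[0.31,-1,0],[0,0,0]]])

```text
time: 28.8
tool_pos: [0.4919, -0.4021, 0.1516]
eef_rot: [3.071, 0.66, -0.002]
force: [-1.0, -0.3, -0.9]
width: 0.0429
grasp_force: 51.6
```

Emit:
apply_moves(motion=[[1,[0,-0.16,0],[0,0,0]],[1,[0,-0.16,-0.1],[0,0,0]],[1,[0,-0.16,-0.25],[0,0,0]],[1,[0,-0.16,-0.35],[0,0,0]],[1,[0,-0.16,-0.35],[0,0,0]],[1,[0,-0.16,-0.35],[0,0,0]]])

```text
time: 29.4
tool_pos: [0.4926, -0.4164, 0.1163]
eef_rot: [-3.07, -0.663, 0.001]
force: [-0.2, -0.4, -0.7]
width: 0.0437
grasp_force: 51.6
```

```bash
python3 - <<'E'
from h import *
s=state();M=Ro.from_rotvec(s["eef_rot"]).as_matrix();p=s["tool_pos"];print(s["time"],p.round(4),M.round(3).tolist(),s["joint_positions"].round(2),s["width"],s["force"])
W=optics.capture("wrist");X=cloud(W)
C=np.array([.4842,-.4189]);a=np.deg2rad(24.3);R=np.array([[np.cos(a),-np.sin(a)],[np.sin(a),np.cos(a)]])
P=X.reshape(-1,3);P=P[~np.isnan(P).any(1)];L=(P[:,:2]-C)@R*1000;z=P[:,2]
q=(abs(z-.085)<.006)&(abs(L[:,0])<50)&(abs(L[:,1])<40);print("wall pts",q.sum(),L[q].min(0) if q.any() else "",L[q].max(0) if q.any() else "", "tcp rack",((p[:2]-C)@R*1000).round(1))
E
```

```text
29.4 [ 0.4926 -0.4164  0.1163] [[0.911, 0.413, -0.001], [0.413, -0.911, 0.001], [-0.0, -0.001, -1.0]] [ 0.24  0.85  0.76  1.63 -0.69  0.95  0.1 ] 0.04365285036300262 [-0.21191912 -0.38211248 -0.72922322]
wall pts 1867 [ 30.84885264 -31.07397779] [40.72613094 30.28338863] tcp rack [ 8.7 -1.2]
```

Emit:
apply_moves(motion=[[1,[0,0.01,-0.15],[0,0,0]],[1,[0,0.01,-0.3],[0,0,0]],[1,[0,0.01,-0.45],[0,0,0]],[1,[0,0.01,-0.6],[0,0,0]],[1,[0,0.01,-0.75],[0,0,0]],[1,[0,0.01,-0.88],[0,0,0]],[1,[0,0.01,-0.94],[0,0,0]],[1,[0,0.01,-0.965],[0,0,0]],[1,[0,0.01,-0.965],[0,0,0]],[1,[0,0.01,-0.965],[0,0,0]]])

```text
time: 30.45
tool_pos: [0.493, -0.4168, 0.021]
eef_rot: [3.07, 0.662, 0.001]
force: [0.4, 0.6, -1.3]
width: 0.043
grasp_force: 51.6
```

Not touching yet, so I lower a little more.

Emit:
apply_moves(motion=[[1,[0,0,-0.01],[0,0,0]],[1,[0,0,-0.02],[0,0,0]],[1,[0,0,-0.025],[0,0,0]],[1,[0,0,-0.025],[0,0,0]]])

```text
time: 30.85
tool_pos: [0.4931, -0.4166, 0.0195]
eef_rot: [3.07, 0.663, 0.002]
force: [-0.5, 1.2, 7.2]
width: 0.0432
grasp_force: 52.4
```

Emit:
apply_moves(motion=[[0,[0,0,0],[0,0,0]],[0,[0,0,0],[0,0,0]],[0,[0,0,0],[0,0,0]],[0,[0,0,0],[0,0,0]],[0,[0,0,0],[0,0,0]],[0,[0,0,0.1],[0,0,0]],[0,[0,0,0.4],[0,0,0]],[0,[0,0,0.8],[0,0,0]],[0,[0,0,1],[0,0,0]],[0,[0,0,1],[0,0,0]]])

```text
time: 31.85
tool_pos: [0.494, -0.4186, 0.1223]
eef_rot: [3.065, 0.661, 0.006]
force: [0.6, -0.7, -0.2]
width: 0.0856
grasp_force: 0.0
```

Emit:
apply_moves(motion=[[0,[0,0.1,0.4],[0,0,0]],[0,[-0.3,0.5,0.8],[0,0,0]],[0,[-0.6,0.9,0.8],[0,0,0]],[0,[-0.6,1,0.8],[0,0,0]],[0,[-0.6,1,0.8],[0,0,0]],[0,[-0.6,1,0.8],[0,0,0]]])

```text
time: 32.45
tool_pos: [0.4331, -0.3161, 0.1979]
eef_rot: [3.07, 0.664, 0.001]
force: [0.1, -0.1, -0.4]
width: 0.0854
grasp_force: 0.0
```

```bash
python3 - <<'E'
from h import *
W=optics.capture("wrist");X=cloud(W);T=optics.capture("top");S=optics.capture("side")
C=np.array([.4842,-.4189]);a=np.deg2rad(24.3);R=np.array([[np.cos(a),-np.sin(a)],[np.sin(a),np.cos(a)]])
P=X.reshape(-1,3);P=P[~np.isnan(P).any(1)];L=(P[:,:2]-C)@R*1000;z=P[:,2]
q=(abs(L[:,0])<29)&(abs(L[:,1])<30)&(z>.06);print(q.sum(),np.percentile(z[q],[5,50,95]),L[q].min(0),L[q].max(0),rect(P[q]))
m=(X[...,2]>.02)&(X[...,2]<.034)&(abs(X[...,0]-.44)<.1)&(abs(X[...,1]+.23)<.09);print("key",rect(X[m]))
for p in(T,S): print([(t,[np.round(d["xyz"],3).tolist() for d in optics.boxes_of(p,t)[:1]]) for t in("mate_cup","espresso_cup","sardine_tin")])
im=np.hstack([cv2.resize(W["image"],(400,300)),cv2.resize(S["image"][140:230,270:390],(400,300))]);cv2.imwrite("pics/end.png",im[:,:,::-1]);print(state()["time"],state()["force"])
E
```

```text
2416 [0.06279939 0.07498514 0.07657876] [ -8.0795031  -23.07721403] [26.15491727 21.50476236] (array([ 492.7, -415.9]), array([34.2, 44.6]), 24.2)
key (array([ 452.6, -222.8]), array([138.7,  19.6]), 19.9)
[('mate_cup', [[0.686, -0.327, 0.065]]), ('espresso_cup', [[0.708, -0.26, 0.028]]), ('sardine_tin', [[0.416, 0.24, 0.023]])]
[('mate_cup', [[0.682, -0.31, 0.06]]), ('espresso_cup', [[0.702, -0.241, 0.036]]), ('sardine_tin', [[0.41, 0.255, 0.022]])]
32.9 [0.30910836 0.26652887 0.41638476]
```

View pics/end.png

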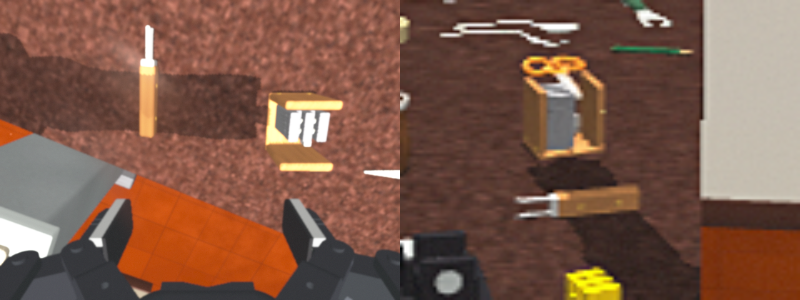

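The insert stands upright in the rack at (310,127), its top at 76 mm, which means it is fully down. The key lies flat at (148,95), and the cups and tin have not moved.

```bash
python3 -c "
from plant import r
print(r.close_job())"
```

```text
the job is handed in; nothing more can be done
None
```

Job handed in at about 33 s: the key freed the insert and lies back on the worktop the same way up, the insert was stood on the worktop, regripped and is fully down in the rack, and the cups and fish tin are where they were.

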